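# Discard used assay cartridges through the airlock waste unit

### The job

Put every used cartridge (red band) from the bench onto the steel tray of the discard unit, then lift the tray by its blue handle to tip them all into the hopper and lower it flat again. Then pull the red slide right to its end so that the cartridges drop into the bin, and let go so that it snaps back home by itself; never open the slide while the tray is up. Leave the unused cartridges (blue band) and everything else on the bench where they are.

Things in the scene. Friction and masses are not known exactly. Their poses are not given: they have to be found in the camera images.
- unit: white discard unit fixed to the bench: 182 mm along its x, y = -128 to +102 mm; origin at bench level below the tray's hinge line. From y = -128 to 0 a solid cabinet 132 mm high under the steel tipping tray; from y = 0 to 98 mm, x = -87 to 87 mm, a shaft: waste bin below, hopper above, the slide plate between them
- hopper_floor (a point): middle of the hopper's floor, which is the grey slide plate (top 76 mm, underside 70 mm above the bench). The hopper has white walls and a clear hood on top with a roof (202 mm high) over unit y = 40 to 102 mm; things enter from the tray side, over unit y = 0 at 140 mm height
- bin_floor (a point): middle of the waste bin's yellow floor, 4 mm above the bench, below the slide plate; clear walls, inside 174 mm along x and 98 mm along y
- tray (a joint): steel tipping tray: 0 = flat, 1.2 = fully tipped (rad). Its handle end (unit -y) rises about a hinge along the unit's x axis at unit y = 0, 140 mm above the bench; loads slide into the hopper when it is tipped 1 rad or more. Let go, it sinks slowly shut on a damper (weight 0.3 kg)
- tray_floor (a point): middle of the tray's floor (top face, 140 mm above the bench when flat, 62 mm from the hinge); axes as the unit's when flat. Inside, the tray is 160 mm along x and 123 mm along y; walls 22 mm high on three sides, open at the hinge side (+y)
- tray_handle (a point): middle of the blue round handle bar of the tray: 12 mm thick, 90 mm long along x, free 45 mm beyond the tray's outer end, 171 mm from the hinge and 6 mm above the tray's floor plane; axes as the tray's
- slide (a joint): spring-return slide: 0 = home (bin shut), 0.095 = pulled to its end (m), moving along the unit's +y axis. The spring pulls home with 3 N at home and 7 N at the end
- slide_grip (a point): grip point on the slide's upright red finger grip, 12 mm below its top (the top is 129 mm above the bench); the grip is 14 mm thick along x, 26 mm long along y, 56 mm tall, 160 mm from the hinge line at home; axes as the unit's
- used0_c (a point): centre of a used assay cartridge: white block with RED end band and dot, 40 mm (its x) by 20 mm (y) by 16 mm (z), about 25 g; lies flat on the bench at the start; five to seven are present
- used1_c (a point): centre of a used assay cartridge: white block with RED end band and dot, 40 mm (its x) by 20 mm (y) by 16 mm (z), about 25 g; lies flat on the bench at the start; five to seven are present
- used2_c (a point): centre of a used assay cartridge: white block with RED end band and dot, 40 mm (its x) by 20 mm (y) by 16 mm (z), about 25 g; lies flat on the bench at the start; five to seven are present
- used3_c (a point): centre of a used assay cartridge: white block with RED end band and dot, 40 mm (its x) by 20 mm (y) by 16 mm (z), about 25 g; lies flat on the bench at the start; five to seven are present
- used4_c (a point): centre of a used assay cartridge: white block with RED end band and dot, 40 mm (its x) by 20 mm (y) by 16 mm (z), about 25 g; lies flat on the bench at the start; five to seven are present
- used5_c (a point): centre of a used assay cartridge: white block with RED end band and dot, 40 mm (its x) by 20 mm (y) by 16 mm (z), about 25 g; lies flat on the bench at the start; five to seven are present
- used6_c (a point): centre of a used assay cartridge: white block with RED end band and dot, 40 mm (its x) by 20 mm (y) by 16 mm (z), about 25 g; lies flat on the bench at the start; five to seven are present
- clean0_c (a point): centre of an unused cartridge: same shape and size but with BLUE end band; must stay on the bench
- clean1_c (a point): centre of an unused cartridge: same shape and size but with BLUE end band; must stay on the bench
- jar: small lidded jar, 36 mm diameter, 50 mm tall; bystander, origin at the centre of its underside
- reagent: amber reagent bottle, 70 mm diameter, 150 mm tall; bystander, origin at the centre of its underside
- well_plate: black well plate, 86 by 128 mm, 40 mm tall; bystander, origin at the centre of its underside
- beaker: clear beaker, 70 mm diameter, 90 mm tall; bystander, origin at the centre of its underside

How it is judged:
By the outcome, as a careful person would: the job done as asked, in the order asked, and still so for the second after the job is handed in, with the robot touching nothing.
Of used0, used1, used2, used3, used4, used5, used6 only 5 to 7 are there at a start; the rules pass over those that are not, and their reading is None.
At some moment in a run one of used0, used1, used2, used3, used4, used5, used6 may be knocked a few centimetres aside while the robot is not near it.
Once in a run the grip may slacken for a moment while it holds something.
It also fails if it takes over 210 s, if anything falls off the work surface, if the arm or the gripper's body presses on something with over 40 N, if the wrist force passes 120 N, or if a joint passes its speed limit or range.

### The arm

A 6-joint arm with a two-finger parallel gripper is mounted at the origin on the work surface. World frame = base frame: x ahead of the robot, y to its left, z up, the work surface at z = 0. Lengths are in m, angles in rad, forces in N, time in s.
With the tool pointing down it reaches from about 0.25 to 0.775 m from the base axis. Payload 4 kg.
Tool frame: the origin (TCP) lies on the front face of the gripper's body, between the roots of the fingers; the fingertips stand 73 mm ahead of it and the grasp point (between the pads) lies 54 mm ahead of it; z points along the fingers, y is the line along which they close (so a half turn about z gives the same grasp; the last joint's range is limited). The gripper opens to 85 mm and grips with 20 to 120 N. Pads are 22 mm wide; open, the fingers measure 114 mm over their backs; the gripper's body (76 mm by 85 mm) begins 54 mm behind the grasp point. The pads swing forward as they close: fully open they stand 13 mm farther back than shut.
Start: joints at [1.051, 0.087, 1.371, -0, 1.684, -0.103], TCP at [0.223, 0.503, 0.304] pointing down, gripper open.
Joint ranges: [-3.1, 3.1], [-0.76, 2.03], [0.27, 2.55], [-1.08, 4.22], [0.17, 2.65], [-2.57, 2.57]. Speed limits (rad/s): [2.79, 2.79, 3.14, 3.14, 3.14, 3.14].

### API

Orientations are given as a rotation vector (axis times angle).
In Python, from rig import r gives the robot as it stands.
- The arm moves only by the shell command python3 -m inch 'ROWS'. ROWS is JSON, a list of rows, each an object with "offset": the shift along the world's x, y, z in units of 0.2 m (1.0 is 0.2 m), a list of three; "rot": the turn, a rotation vector about the world's x, y, z in units of 90 degrees (1.0 is 90 degrees), a list of three; "grip": the closure, from 0 (fully open) to 1 (shut). In form: [{"offset": [dx, dy, dz], "rot": [wx, wy, wz], "grip": grip}, ...]. A call has exactly 8 rows; each row is the pose to reach, as a shift and turn from the pose commanded when the call began; what a row does not reach only later rows make up. A row lasts 1/12 s, in which the tool goes at most 41.7 mm and 7.16 degrees, less where a joint would pass 70% of its speed; a pose out of reach is approached as far as the arm can. A call with a number of a shift or a turn outside -1 to 1 is refused whole. A call with a gripper value outside its range is refused whole. The fingers move at their own pace and stop on an object; the grip force is fixed at half the most. Time passes only in rows, so rows that repeat a pose let the fingers close, or fill a call up. It gives the time, the measured TCP pose, the force, the opening and the grip force at its end, in the units of the state.
- r.state(): the state, without advancing time (a new reading comes with each control period).
- r.read_camera(name): name is "scene" or "top" or "wrist"; returns the picture (480x640x3 uint8, red, green, blue); there is no depth.
- r.camera_params(name): a dict with "fov_y" (degrees; the focal length in pixels is half the picture's height over the tangent of half this angle, whatever the lens; pixels are square), "cx", "cy" (the principal point, pixels), "D" ([k1, k2, p1, p2, k3] as OpenCV has them; the pictures are not rectified), "cam_to_world" (4x4, takes a point from camera to world coordinates). Camera axes: x right, y up, looking along -z (the intrinsics and any distortion apply to the point x, -y, -z); pixel columns grow to the right and rows downward; lengths in m; the calibration is good to about 2 mm. A picture is of the moment at which its call begins: read the wrist's pose just before it. camera_params takes no time and is no camera call; for the wrist camera it gives the pose at the moment of the call.
- r.hand_in(): hands the job in; it is judged then, once.
The state is a dict: "t": time; "joint_positions": joint angles; "joint_velocities": joint speeds; "tau": joint torques, N m; "tcp_pos": TCP position; "tcp_rot": TCP orientation; "ft_force": force on the tool from outside, world axes, zero at the start; "wrist_torque": the same for the moment, N m; "grip_width": finger opening in m; "gripper_force": force on a finger pad.
Only numpy, scipy, OpenCV 4.12 (cv2) and the standard library are available. Lean on these libraries where they do the work, as an engineer would, in place of code of your own. Each camera call takes 0.05 s, during which the arm holds its last target. There are 200 camera calls.

## Working session

There is one attempt and no reset: what is moved stays moved. The work goes in short steps, Python scripts to look and compute and a shell command to move; the robot and the scene stay as the last step left them, time stands still between calls to the robot, and variables do not carry over. Pictures are saved under pics/ and viewed, at most 14 in all, crops included, and the job is handed in when it is done.

```bash
mkdir -p pics; ls; cat > h.py <<'E'
import numpy as np, cv2
from rig import r
def K(p):
    f=240/np.tan(np.radians(p['fov_y'])/2)
    return np.array([[f,0,p['cx']],[0,f,p['cy']],[0,0,1.]])
def ray(p,uv):
    n=cv2.undistortPoints(np.array(uv,float).reshape(-1,1,2),K(p),np.array(p['D'],float)).reshape(-1,2)
    T=np.array(p['cam_to_world']); d=np.c_[n[:,0],-n[:,1],-np.ones(len(n))]@T[:3,:3].T
    return T[:3,3],d
def at(p,uv,z):
    o,d=ray(p,uv); return o+d*((z-o[2])/d[:,2])[:,None]
def proj(p,X):
    T=np.linalg.inv(np.array(p['cam_to_world'])); c=np.array(X,float).reshape(-1,3)@T[:3,:3].T+T[:3,3]
    return cv2.projectPoints(c*[1,-1,-1],np.zeros(3),np.zeros(3),K(p),np.array(p['D'],float))[0].reshape(-1,2)
def snap(n,f):
    p=r.camera_params(n); im=r.read_camera(n)[:,:,::-1].copy(); cv2.imwrite('pics/'+f,im); return p,im
E
python3 - <<'E'
from h import *
for n in('top','scene'):
    p,im=snap(n,n+'0.png'); print(p)
print(r.state())
E
```

```text
pics
{'fov_y': 51.11311278092405, 'cx': 312.67296557586747, 'cy': 239.22866170382727, 'D': array([0.02857541, 0.        , 0.        , 0.        , 0.        ]), 'cam_to_world': array([[ 0.01418651,  0.98701958, -0.15997214,  0.38480134],
       [-0.99981985,  0.01198503, -0.0147182 , -0.0570952 ],
       [-0.01260988,  0.16015212,  0.9870118 ,  1.19111272],
       [ 0.        ,  0.        ,  0.        ,  1.        ]])}
{'fov_y': 49.643376890000496, 'cx': 324.43258406294314, 'cy': 238.86046424783996, 'D': array([-0.03935904,  0.        ,  0.        ,  0.        ,  0.        ]), 'cam_to_world': array([[ 0.59592128, -0.59308961,  0.54140793,  1.3390197 ],
       [ 0.8029611 ,  0.43045439, -0.41226507, -0.61785902],
       [ 0.01145871,  0.68040704,  0.73274481,  1.15792218],
       [ 0.        ,  0.        ,  0.        ,  1.        ]])}
{'t': 0.1, 'joint_positions': array([ 1.05092090e+00,  8.79104717e-02,  1.37214550e+00,  9.47800155e-06,
        1.68363503e+00, -1.03118103e-01]), 'joint_velocities': array([ 0.00121895, -0.00090104, -0.0042764 , -0.00159691,  0.00012231,
        0.00137357]), 'tau': array([ 2.13289903e-03, -3.53016579e+01, -3.14219177e+01, -1.00547177e-04,
        7.91467231e-03, -2.05170988e-05]), 'tcp_pos': array([0.22249047, 0.50264031, 0.30281848]), 'tcp_rot': array([-0.6497767 , -3.07299335,  0.00313227]), 'ft_force': array([0.59866434, 0.39607991, 0.50377037]), 'wrist_torque': array([0.03813573, 0.05875471, 0.0241825 ]), 'gripper_force': 0.0, 'grip_width': 0.08555055105958301}
```

View pics/top0.png

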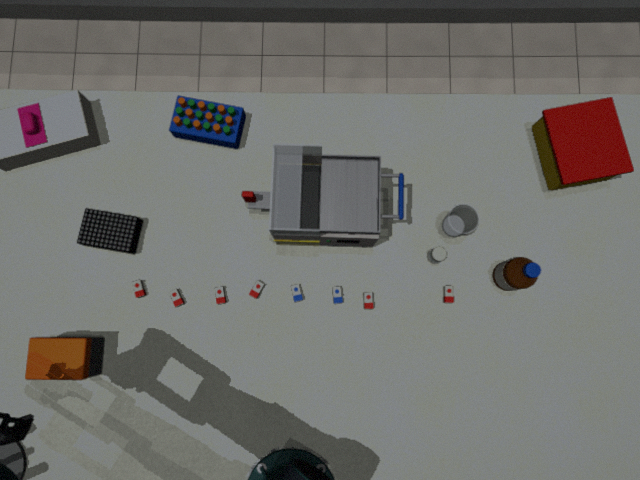

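View pics/scene0.png

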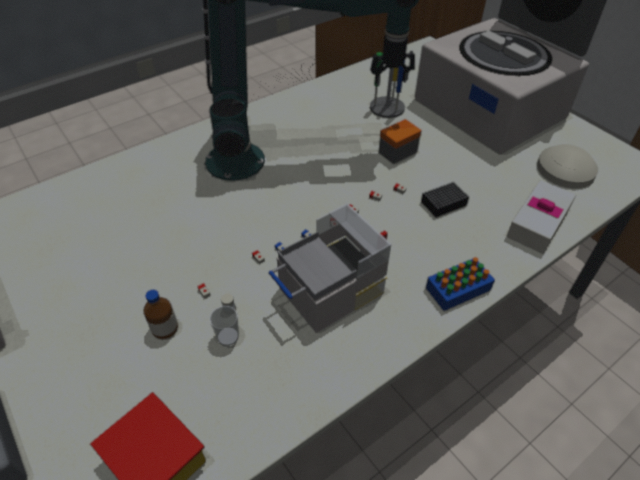

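The top picture shows six used cartridges at about (139,289), (178,298), (221,295), (257,289), (369,300) and (449,294). The clean ones are at (297,292) and (338,294). The unit's handle is at (402,197) and the slide grip at (250,197).

```bash
python3 - <<'E'
import cv2
im=cv2.imread('pics/top0.png')
a=cv2.resize(im[275:312,120:320],(800,148),interpolation=cv2.INTER_CUBIC)
b=cv2.resize(im[275:312,280:480],(800,148),interpolation=cv2.INTER_CUBIC)
c=cv2.resize(im[140:253,230:420],(504,300),interpolation=cv2.INTER_CUBIC)
import numpy as np
c=cv2.copyMakeBorder(c,0,0,0,296,cv2.BORDER_CONSTANT)
cv2.imwrite('pics/c.png',np.vstack([a,b,c]))
E
```

```text
(no output)
```

View pics/c.png

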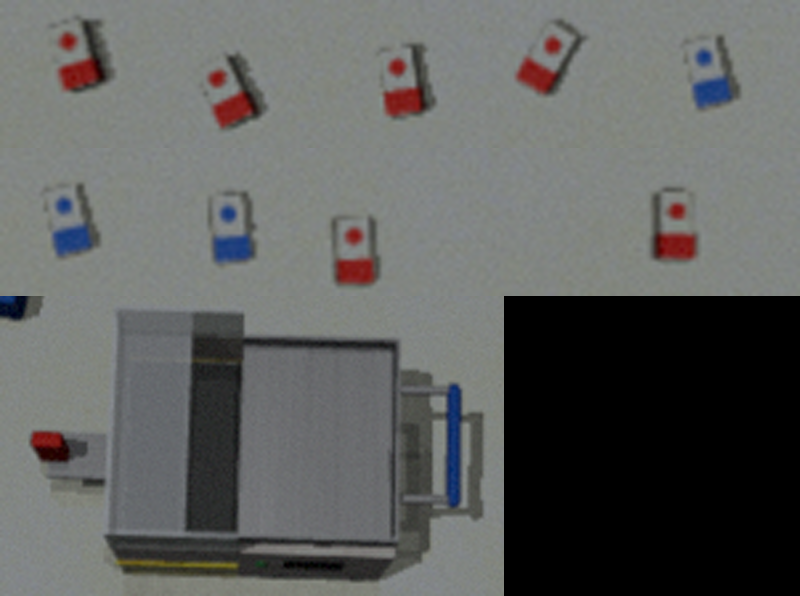

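```bash
python3 - <<'E'
from h import *
p=r.camera_params('top')
s=lambda L,ox,oy,k:[(x/k+ox,y/k+oy) for x,y in L]
h=at(p,s([(454,90),(454,209)],230,140,504/190),.146); print('handle',h, h.mean(0))
print('tray',at(p,s([(399,44),(394,247)],230,140,504/190),.162))
print('grip',at(p,s([(47,145)],230,140,504/190),.129))
P=np.array([[(68,41),(81,76)],[(218,78),(233,109)],[(397,67),(403,102)],[(553,45),(538,79)],[(354-0,88),(355,124)],[(677,63),(675,98)]],float)
for i,(d,b) in enumerate(P):
    q=s([d,b,d+.36*(b-d)],120 if i<4 else 280,275,4); w=at(p,q,.016)
    v=w[1]-w[0]; print('ABCDEF'[i],w[2].round(4),'ang',np.degrees(np.arctan2(v[1],v[0])).round(1))
c=at(p,s([(60,53),(229,45+12),],280,275,4),.016);print('clean',c)
print('jar..',at(p,[(439,255),(530,270),(460,220),(110,230)],.05))
from scipy.spatial.transform import Rotation as R
print(R.from_rotvec(r.state()['tcp_rot']).as_matrix().round(3)); q=r.camera_params('wrist'); print(q['cam_to_world'].round(3),q['fov_y'])
E
```

```text
handle [[ 0.6985353  -0.22948459  0.146     ]
 [ 0.6002951  -0.22819593  0.146     ]] [ 0.6494152  -0.22884026  0.146     ]
tray [[ 0.73147941 -0.18337256  0.162     ]
 [ 0.56612096 -0.17835844  0.162     ]]
grip [[0.65352964 0.10157742 0.129     ]]
A [0.4539 0.3665 0.016 ] ang -156.0
B [0.4343 0.2774 0.016 ] ang -151.2
C [0.4411 0.1752 0.016 ] ang -167.7
D [0.4552 0.089  0.016 ] ang 157.8
E [ 0.4334 -0.1714  0.016 ] ang -178.7
F [ 0.4508 -0.3575  0.016 ] ang 175.0
clean [[ 4.58785103e-01  5.75661757e-05  1.60000000e-02]
 [ 4.57784390e-01 -9.85670207e-02  1.60000000e-02]]
jar.. [[ 0.53681624 -0.32867319  0.05      ]
 [ 0.50537084 -0.53145725  0.05      ]
 [ 0.61873791 -0.37880836  0.05      ]
 [ 0.58567105  0.4287414   0.05      ]]
[[-0.914  0.405 -0.001]
 [ 0.405  0.914 -0.002]
 [ 0.    -0.002 -1.   ]]
[[ 0.404 -0.877 -0.26   0.156]
 [ 0.915  0.387  0.117  0.532]
 [-0.002 -0.285  0.958  0.373]
 [ 0.     0.     0.     1.   ]] 60.53137023571479
```

```bash
cat > plan.py <<'E'
import sys
from h import *
from scipy.spatial.transform import Rotation as R
def find(name=None):
    p,im=snap('top','last.png') if name is None else (r.camera_params('top'),cv2.imread(name))
    b,g,rr=[im[:,:,i].astype(int) for i in range(3)]
    m=((rr>1.5*g)&(rr>1.5*b)&(rr>70)).astype(np.uint8); m[:262]=0;m[325:]=0;m[:,:105]=0;m[:,480:]=0
    n,l,st,c=cv2.connectedComponentsWithStats(m,connectivity=8)
    bl=[(st[i][4],c[i]) for i in range(1,n) if st[i][4]>=4]
    out=[]
    for a,q in bl:
        if a<28: continue
        ds=[(np.hypot(*(q-q2)),q2) for a2,q2 in bl if a2<28 and np.hypot(*(q-q2))<14]
        if not ds: print('band alone',at(p,[q],.016)); continue
        d=min(ds,key=lambda t:t[0])[1]
        w=at(p,[d,q,d+.36*(q-d)],.016); v=w[1]-w[0]; ang=np.degrees(np.arctan2(v[1],v[0]))+90
        out.append((w[2][0],w[2][1],(ang+0)%180))
    return out
def pose():
    s=r.state(); M=R.from_rotvec(s['tcp_rot']).as_matrix()
    return s,np.array(s['tcp_pos']),np.degrees(np.arctan2(M[1,1],M[0,1]))
if __name__=='__main__':
    s,t,ph=pose(); print('t',round(s['t'],2),'tcp',t.round(4),'phi',ph.round(1),'w',round(s['grip_width'],4),'F',np.round(s['ft_force'],1))
    for x,y,a in sorted(find(),key=lambda c:-c[1]):
        d=(np.array([x,y,.077])-t)/.2
        print('x %.3f y %.3f phi %.0f  off'%(x,y,a),d.round(3),'rot',round((a-ph)/90,3))
    d=(np.array([.65,-.122,.225])-t)/.2; print('tray',d.round(3),'rot',round((90-ph)/90,3))
E
python3 plan.py
```

```text
t 0.1 tcp [0.2225 0.5026 0.3028] phi 66.1 w 0.0856 F [0.6 0.4 0.5]
x 0.455 y 0.368 phi 112  off [ 1.164 -0.671 -1.129] rot 0.509
x 0.435 y 0.279 phi 120  off [ 1.061 -1.118 -1.129] rot 0.594
x 0.442 y 0.177 phi 102  off [ 1.098 -1.629 -1.129] rot 0.401
x 0.457 y 0.091 phi 64  off [ 1.171 -2.058 -1.129] rot -0.027
x 0.434 y -0.171 phi 90  off [ 1.06  -3.366 -1.129] rot 0.263
x 0.452 y -0.357 phi 88  off [ 1.145 -4.296 -1.129] rot 0.238
tray [ 2.138 -3.123 -0.389] rot 0.265
```

```bash
python3 -m inch '[{"offset":[0.08,-0.04,-0.06],"rot":[0,0,0.06],"grip":0.4},{"offset":[0.2,-0.1,-0.16],"rot":[0,0,0.13],"grip":0.4},{"offset":[0.35,-0.2,-0.28],"rot":[0,0,0.2],"grip":0.4},{"offset":[0.5,-0.28,-0.4],"rot":[0,0,0.27],"grip":0.4},{"offset":[0.64,-0.36,-0.5],"rot":[0,0,0.34],"grip":0.4},{"offset":[0.76,-0.43,-0.6],"rot":[0,0,0.41],"grip":0.4},{"offset":[0.86,-0.5,-0.66],"rot":[0,0,0.47],"grip":0.4},{"offset":[0.92,-0.53,-0.7],"rot":[0,0,0.51],"grip":0.4}]'
python3 -m inch '[{"offset":[0.06,-0.03,0],"rot":[0,0,0],"grip":0.45},{"offset":[0.15,-0.08,0],"rot":[0,0,0],"grip":0.45},{"offset":[0.22,-0.13,-0.05],"rot":[0,0,0],"grip":0.45},{"offset":[0.24,-0.14,-0.1],"rot":[0,0,0],"grip":0.45},{"offset":[0.24,-0.14,-0.1],"rot":[0,0,0],"grip":0.45},{"offset":[0.24,-0.14,-0.1],"rot":[0,0,0],"grip":0.45},{"offset":[0.24,-0.14,-0.1],"rot":[0,0,0],"grip":0.45},{"offset":[0.24,-0.14,-0.1],"rot":[0,0,0],"grip":0.45}]'
python3 - <<'E'
from h import *
p,im=snap('wrist','w1.png')
print(r.state()['tcp_pos'],proj(p,[.455,.368,.016]))
E
```

```text
t: 0.82
tcp_pos: [0.4079, 0.3942, 0.161]
tcp_rot: [0.602, -3.08, 0.005]
ft_force: [-0.6, -0.0, 0.1]
grip_width: 0.0511
gripper_force: 0.0
t: 1.48
tcp_pos: [0.454, 0.3698, 0.1446]
tcp_rot: [-0.602, 3.083, 0.001]
ft_force: [0.1, 0.0, -0.5]
grip_width: 0.047
gripper_force: 0.0
[0.45409504 0.36975558 0.1446605 ] [[313.08797389 261.74433141]]
```

View pics/w1.png

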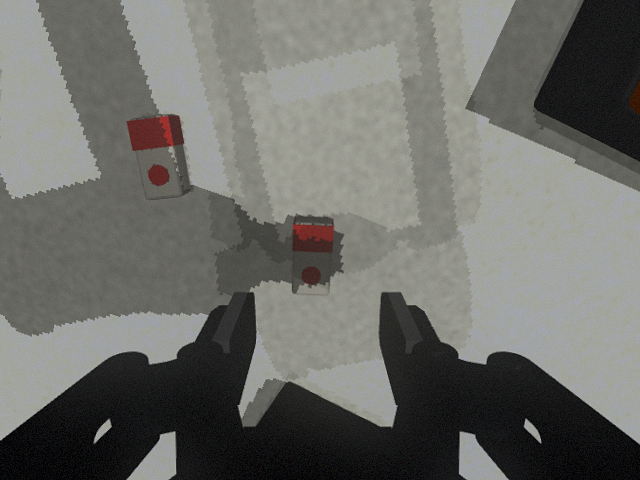

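The wrist view shows the cartridge at (313,258), against a predicted (313,262), so the estimate is good.

```bash
python3 -m inch '[{"offset":[0,0,-0.12],"rot":[0,0,0],"grip":0.45},{"offset":[0,0,-0.24],"rot":[0,0,0],"grip":0.45},{"offset":[0,0,-0.34],"rot":[0,0,0],"grip":0.45},{"offset":[0,0,-0.34],"rot":[0,0,0],"grip":0.45},{"offset":[0,0,-0.34],"rot":[0,0,0],"grip":1},{"offset":[0,0,-0.34],"rot":[0,0,0],"grip":1},{"offset":[0,0,-0.34],"rot":[0,0,0],"grip":1},{"offset":[0,0,-0.34],"rot":[0,0,0],"grip":1}]'
python3 -m inch '[{"offset":[0,0,0],"rot":[0,0,0],"grip":1},{"offset":[0,0,0.1],"rot":[0,0,0],"grip":1},{"offset":[0,0,0.25],"rot":[0,0,0],"grip":1},{"offset":[0,-0.1,0.45],"rot":[0,0,0],"grip":1},{"offset":[0,-0.22,0.65],"rot":[0,0,0],"grip":1},{"offset":[0,-0.38,0.82],"rot":[0,0,-0.05],"grip":1},{"offset":[0,-0.55,0.94],"rot":[0,0,-0.1],"grip":1},{"offset":[0,-0.73,1.0],"rot":[0,0,-0.15],"grip":1}]'
python3 -m inch '[{"offset":[0,-0.18,0],"rot":[0,0,-0.03],"grip":1},{"offset":[0.02,-0.36,0],"rot":[0,0,-0.05],"grip":1},{"offset":[0.04,-0.52,0],"rot":[0,0,-0.07],"grip":1},{"offset":[0.06,-0.66,0],"rot":[0,0,-0.09],"grip":1},{"offset":[0.08,-0.78,0],"rot":[0,0,-0.1],"grip":1},{"offset":[0.1,-0.88,0],"rot":[0,0,-0.1],"grip":1},{"offset":[0.1,-0.95,0],"rot":[0,0,-0.1],"grip":1},{"offset":[0.1,-1,0],"rot":[0,0,-0.1],"grip":1}]'
python3 plan.py
```

```text
t: 2.2
tcp_pos: [0.4556, 0.3697, 0.0781]
tcp_rot: [-0.599, 3.08, 0.003]
ft_force: [1.2, 1.3, 5.4]
grip_width: 0.0179
gripper_force: 61.8
t: 2.87
tcp_pos: [0.4552, 0.2304, 0.2772]
tcp_rot: [-0.23, 3.126, 0.004]
ft_force: [0.8, -0.6, -0.1]
grip_width: 0.0179
gripper_force: 60.8
t: 3.53
tcp_pos: [0.4747, 0.0289, 0.2731]
tcp_rot: [0.016, 3.141, -0.0]
ft_force: [0.4, -0.1, -0.9]
grip_width: 0.0181
gripper_force: 60.9
t 3.53 tcp [0.4747 0.0289 0.2731] phi 89.4 w 0.0181 F [ 0.4 -0.1 -0.9]
x 0.435 y 0.279 phi 121  off [-0.2    1.251 -0.981] rot 0.351
x 0.456 y 0.092 phi 65  off [-0.095  0.314 -0.981] rot -0.275
x 0.434 y -0.171 phi 90  off [-0.201 -0.998 -0.981] rot 0.009
x 0.452 y -0.356 phi 87  off [-0.115 -1.926 -0.981] rot -0.031
tray [ 0.877 -0.755 -0.241] rot 0.007
```

```bash
python3 -m inch '[{"offset":[0.05,-0.1,0],"rot":[0,0,0],"grip":1},{"offset":[0.12,-0.24,0],"rot":[0,0,0],"grip":1},{"offset":[0.25,-0.38,0],"rot":[0,0,0],"grip":1},{"offset":[0.38,-0.5,0],"rot":[0,0,0],"grip":1},{"offset":[0.5,-0.58,0],"rot":[0,0,0],"grip":1},{"offset":[0.6,-0.63,0],"rot":[0,0,0],"grip":1},{"offset":[0.65,-0.65,0],"rot":[0,0,0],"grip":1},{"offset":[0.65,-0.65,0],"rot":[0,0,0],"grip":1}]'
python3 -m inch '[{"offset":[0,0,-0.1],"rot":[0,0,0],"grip":1},{"offset":[0,0,-0.18],"rot":[0,0,0],"grip":1},{"offset":[0,0,-0.22],"rot":[0,0,0],"grip":1},{"offset":[0,0,-0.23],"rot":[0,0,0],"grip":1},{"offset":[0,0,-0.23],"rot":[0,0,0],"grip":1},{"offset":[0,0,-0.23],"rot":[0,0,0],"grip":0.6},{"offset":[0,0,-0.23],"rot":[0,0,0],"grip":0.6},{"offset":[0,0,-0.23],"rot":[0,0,0],"grip":0.6}]'
python3 -m inch '[{"offset":[0,0,0.1],"rot":[0,0,0],"grip":0.6},{"offset":[0,0,0.24],"rot":[0,0,0],"grip":0.6},{"offset":[-0.1,0,0.3],"rot":[0,0,0],"grip":0.6},{"offset":[-0.25,0,0.3],"rot":[0,0,0],"grip":0.5},{"offset":[-0.4,0.05,0.3],"rot":[0,0,0],"grip":0.45},{"offset":[-0.55,0.15,0.3],"rot":[0,0,0],"grip":0.45},{"offset":[-0.65,0.25,0.3],"rot":[0,0,0],"grip":0.45},{"offset":[-0.7,0.35,0.3],"rot":[0,0,0],"grip":0.45}]'
python3 plan.py; python3 -c "
from h import *
snap('top','t1.png')
im=cv2.imread('pics/t1.png')
cv2.imwrite('pics/t1c.png',cv2.resize(im[140:310,120:460],(800,400),interpolation=cv2.INTER_CUBIC))"
```

```text
t: 4.25
tcp_pos: [0.6063, -0.0999, 0.2717]
tcp_rot: [-0.014, -3.141, -0.001]
ft_force: [-0.1, 0.5, 0.0]
grip_width: 0.018
gripper_force: 61.5
t: 4.92
tcp_pos: [0.6051, -0.0995, 0.2282]
tcp_rot: [0.013, 3.139, -0.001]
ft_force: [0.6, 0.6, 0.3]
grip_width: 0.034
gripper_force: 0.0
t: 5.58
tcp_pos: [0.4626, -0.029, 0.2879]
tcp_rot: [0.015, 3.14, -0.0]
ft_force: [-0.1, 0.6, 0.8]
grip_width: 0.0469
gripper_force: 0.0
t 5.58 tcp [ 0.4626 -0.029   0.2879] phi 89.4 w 0.0469 F [-0.1  0.6  0.8]
x 0.435 y 0.279 phi 120  off [-0.139  1.541 -1.054] rot 0.335
x 0.442 y 0.177 phi 103  off [-0.102  1.028 -1.054] rot 0.155
x 0.434 y -0.171 phi 89  off [-0.141 -0.709 -1.054] rot -0.006
x 0.452 y -0.356 phi 86  off [-0.055 -1.637 -1.054] rot -0.037
tray [ 0.937 -0.465 -0.314] rot 0.006
```

View pics/t1c.png

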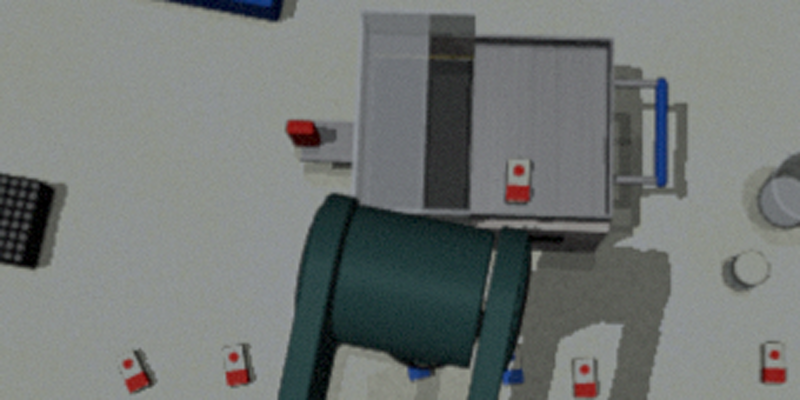

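Cartridge A lies in the tray at (518,180) in the crop. Next is B.

```bash
python3 -m inch '[{"offset":[0,0.08,0],"rot":[0,0,0.03],"grip":0.45},{"offset":[0,0.22,0],"rot":[0,0,0.08],"grip":0.45},{"offset":[0,0.38,0],"rot":[0,0,0.13],"grip":0.45},{"offset":[-0.03,0.54,-0.05],"rot":[0,0,0.18],"grip":0.45},{"offset":[-0.05,0.68,-0.12],"rot":[0,0,0.23],"grip":0.45},{"offset":[-0.08,0.81,-0.2],"rot":[0,0,0.28],"grip":0.45},{"offset":[-0.1,0.92,-0.3],"rot":[0,0,0.32],"grip":0.45},{"offset":[-0.1,1,-0.38],"rot":[0,0,0.335],"grip":0.45}]'
python3 -m inch '[{"offset":[0,0.12,-0.08],"rot":[0,0,0],"grip":0.45},{"offset":[-0.01,0.25,-0.16],"rot":[0,0,0],"grip":0.45},{"offset":[-0.02,0.36,-0.24],"rot":[0,0,0],"grip":0.45},{"offset":[-0.03,0.46,-0.3],"rot":[0,0,0],"grip":0.45},{"offset":[-0.04,0.52,-0.35],"rot":[0,0,0],"grip":0.45},{"offset":[-0.04,0.54,-0.38],"rot":[0,0,0],"grip":0.45},{"offset":[-0.04,0.54,-0.38],"rot":[0,0,0],"grip":0.45},{"offset":[-0.04,0.54,-0.38],"rot":[0,0,0],"grip":0.45}]'
python3 plan.py
```

```text
t: 6.35
tcp_pos: [0.4445, 0.1721, 0.2102]
tcp_rot: [-0.81, 3.034, 0.001]
ft_force: [-0.1, -0.1, -0.2]
grip_width: 0.0471
gripper_force: 0.0
t: 7.02
tcp_pos: [0.4372, 0.278, 0.1348]
tcp_rot: [-0.804, 3.037, -0.001]
ft_force: [0.1, 0.4, 0.9]
grip_width: 0.0469
gripper_force: 0.0
t 7.02 tcp [0.4372 0.278  0.1348] phi 119.7 w 0.0469 F [0.1 0.4 0.9]
x 0.442 y 0.177 phi 101  off [ 0.025 -0.507 -0.289] rot -0.205
x 0.457 y 0.091 phi 63  off [ 0.099 -0.935 -0.289] rot -0.629
x 0.434 y -0.171 phi 89  off [-0.014 -2.244 -0.289] rot -0.342
x 0.452 y -0.356 phi 86  off [ 0.072 -3.172 -0.289] rot -0.37
tray [ 1.064 -2.     0.451] rot -0.33
```

```bash
python3 -m inch '[{"offset":[0,0,-0.12],"rot":[0,0,0],"grip":0.45},{"offset":[0,0,-0.23],"rot":[0,0,0],"grip":0.45},{"offset":[0,0,-0.275],"rot":[0,0,0],"grip":0.45},{"offset":[0,0,-0.275],"rot":[0,0,0],"grip":0.45},{"offset":[0,0,-0.275],"rot":[0,0,0],"grip":1},{"offset":[0,0,-0.275],"rot":[0,0,0],"grip":1},{"offset":[0,0,-0.275],"rot":[0,0,0],"grip":1},{"offset":[0,0,-0.275],"rot":[0,0,0],"grip":1}]'
python3 -m inch '[{"offset":[0,0,0],"rot":[0,0,0],"grip":1},{"offset":[0,0,0.1],"rot":[0,0,0],"grip":1},{"offset":[0,0,0.25],"rot":[0,0,0],"grip":1},{"offset":[0,-0.1,0.45],"rot":[0,0,0],"grip":1},{"offset":[0,-0.22,0.65],"rot":[0,0,0],"grip":1},{"offset":[0,-0.38,0.82],"rot":[0,0,-0.05],"grip":1},{"offset":[0,-0.55,0.94],"rot":[0,0,-0.1],"grip":1},{"offset":[0,-0.7,1.0],"rot":[0,0,-0.15],"grip":1}]'
python3 -m inch '[{"offset":[0.02,-0.18,0],"rot":[0,0,-0.04],"grip":1},{"offset":[0.04,-0.36,0],"rot":[0,0,-0.08],"grip":1},{"offset":[0.06,-0.52,0],"rot":[0,0,-0.12],"grip":1},{"offset":[0.1,-0.66,0],"rot":[0,0,-0.15],"grip":1},{"offset":[0.15,-0.78,0],"rot":[0,0,-0.18],"grip":1},{"offset":[0.2,-0.88,0],"rot":[0,0,-0.18],"grip":1},{"offset":[0.25,-0.95,0],"rot":[0,0,-0.18],"grip":1},{"offset":[0.3,-1,0],"rot":[0,0,-0.18],"grip":1}]'
python3 -m inch '[{"offset":[0.08,-0.05,0],"rot":[0,0,0],"grip":1},{"offset":[0.2,-0.1,0],"rot":[0,0,0],"grip":1},{"offset":[0.35,-0.15,0],"rot":[0,0,0],"grip":1},{"offset":[0.5,-0.19,0],"rot":[0,0,0],"grip":1},{"offset":[0.63,-0.19,0],"rot":[0,0,0],"grip":1},{"offset":[0.72,-0.19,0],"rot":[0,0,0],"grip":1},{"offset":[0.76,-0.19,0],"rot":[0,0,0],"grip":1},{"offset":[0.76,-0.19,0],"rot":[0,0,0],"grip":1}]'
```

```text
t: 7.73
tcp_pos: [0.4379, 0.279, 0.0817]
tcp_rot: [-0.803, 3.033, 0.001]
ft_force: [1.2, -1.0, 3.6]
grip_width: 0.0178
gripper_force: 59.6
t: 8.4
tcp_pos: [0.4369, 0.1408, 0.2819]
tcp_rot: [-0.439, 3.106, 0.001]
ft_force: [1.4, -0.1, -0.6]
grip_width: 0.0179
gripper_force: 59.0
t: 9.07
tcp_pos: [0.4969, -0.0604, 0.2784]
tcp_rot: [-0.003, -3.142, 0.0]
ft_force: [0.5, 0.3, -0.4]
grip_width: 0.0179
gripper_force: 59.0
t: 9.73
tcp_pos: [0.6498, -0.0964, 0.2771]
tcp_rot: [0.001, -3.14, -0.001]
ft_force: [-0.2, -0.3, -0.9]
grip_width: 0.0179
gripper_force: 59.0
```

```bash
python3 -m inch '[{"offset":[0,-0.02,-0.1],"rot":[0,0,0],"grip":1},{"offset":[0,-0.02,-0.18],"rot":[0,0,0],"grip":1},{"offset":[0,-0.02,-0.23],"rot":[0,0,0],"grip":1},{"offset":[0,-0.02,-0.24],"rot":[0,0,0],"grip":1},{"offset":[0,-0.02,-0.24],"rot":[0,0,0],"grip":1},{"offset":[0,-0.02,-0.24],"rot":[0,0,0],"grip":0.6},{"offset":[0,-0.02,-0.24],"rot":[0,0,0],"grip":0.6},{"offset":[0,-0.02,-0.24],"rot":[0,0,0],"grip":0.6}]'
python3 -m inch '[{"offset":[0,0,0.1],"rot":[0,0,0],"grip":0.6},{"offset":[0,0,0.24],"rot":[0,0,0],"grip":0.6},{"offset":[-0.12,0,0.3],"rot":[0,0,0],"grip":0.6},{"offset":[-0.3,0,0.3],"rot":[0,0,0],"grip":0.5},{"offset":[-0.48,0.05,0.3],"rot":[0,0,0],"grip":0.45},{"offset":[-0.65,0.15,0.3],"rot":[0,0,0],"grip":0.45},{"offset":[-0.8,0.25,0.3],"rot":[0,0,0],"grip":0.45},{"offset":[-0.9,0.35,0.3],"rot":[0,0,0],"grip":0.45}]'
python3 -m inch '[{"offset":[-0.06,0.12,0],"rot":[0,0,0.03],"grip":0.45},{"offset":[-0.1,0.28,0],"rot":[0,0,0.06],"grip":0.45},{"offset":[-0.14,0.45,-0.05],"rot":[0,0,0.1],"grip":0.45},{"offset":[-0.14,0.62,-0.16],"rot":[0,0,0.12],"grip":0.45},{"offset":[-0.14,0.77,-0.3],"rot":[0,0,0.12],"grip":0.45},{"offset":[-0.14,0.9,-0.48],"rot":[0,0,0.12],"grip":0.45},{"offset":[-0.14,0.98,-0.64],"rot":[0,0,0.12],"grip":0.45},{"offset":[-0.14,1,-0.75],"rot":[0,0,0.12],"grip":0.45}]'
python3 plan.py; python3 - <<'E'
from h import *
p,im=snap('wrist','w2.png')
print(proj(p,[.442,.177,.016]))
E
```

```text
t: 10.4
tcp_pos: [0.6491, -0.101, 0.2321]
tcp_rot: [0.001, 3.139, -0.001]
ft_force: [0.5, -0.3, -0.1]
grip_width: 0.0338
gripper_force: 0.0
t: 11.07
tcp_pos: [0.4663, -0.0305, 0.2916]
tcp_rot: [0.003, 3.14, -0.0]
ft_force: [0.2, -0.2, 0.4]
grip_width: 0.0468
gripper_force: 0.0
t: 11.73
tcp_pos: [0.4393, 0.1714, 0.1382]
tcp_rot: [0.3, -3.125, -0.002]
ft_force: [-0.5, 0.3, -0.0]
grip_width: 0.0468
gripper_force: 0.0
t 11.73 tcp [0.4393 0.1714 0.1382] phi 101.0 w 0.0468 F [-0.5  0.3 -0. ]
x 0.434 y -0.171 phi 90  off [-0.025 -1.71  -0.306] rot -0.122
x 0.452 y -0.356 phi 87  off [ 0.062 -2.639 -0.306] rot -0.158
tray [ 1.054 -1.467  0.434] rot -0.122
[[328.57274704 282.53518511]]
```

View pics/w2.png

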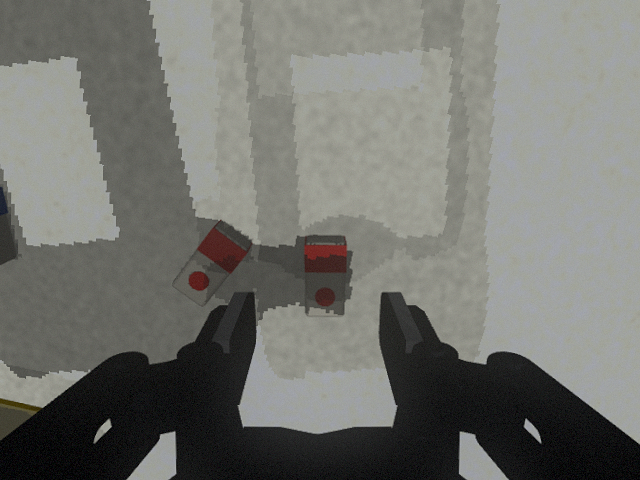

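The view shows used C at (325,277). D has been knocked and now lies beside it at (212,263).

```bash
python3 - <<'E'
from h import *
p=r.camera_params('wrist')
# C: dot(325,297), band(326,258) ; D dot(199,281) band(224,246), top-face centres
for d,b in [((325,297),(326,258)),((199,281),(224,246))]:
    d=np.array(d,float);b=np.array(b,float);w=at(p,[d,b,d+.36*(b-d)],.016);v=w[1]-w[0];print(w[2],(np.degrees(np.arctan2(v[1],v[0]))+90)%180)
print(r.state()['tcp_pos'])
E
```

```text
[0.44447732 0.1747925  0.016     ] 99.90557654628341
[0.44804282 0.11585291 0.016     ] 64.02834109682067
[0.43788563 0.1694671  0.13656863]
```

```bash
python3 -m inch '[{"offset":[0.03,0.027,0],"rot":[0,0,0],"grip":0.62},{"offset":[0.03,0.027,-0.08],"rot":[0,0,0],"grip":0.62},{"offset":[0.03,0.027,-0.2],"rot":[0,0,0],"grip":0.62},{"offset":[0.03,0.027,-0.28],"rot":[0,0,0],"grip":0.62},{"offset":[0.03,0.027,-0.28],"rot":[0,0,0],"grip":0.7},{"offset":[0.03,0.027,-0.28],"rot":[0,0,0],"grip":1},{"offset":[0.03,0.027,-0.28],"rot":[0,0,0],"grip":1},{"offset":[0.03,0.027,-0.28],"rot":[0,0,0],"grip":1}]'
python3 -m inch '[{"offset":[0,0,0],"rot":[0,0,0],"grip":1},{"offset":[0,0,0.1],"rot":[0,0,0],"grip":1},{"offset":[0,0,0.25],"rot":[0,0,0],"grip":1},{"offset":[0,-0.1,0.45],"rot":[0,0,0],"grip":1},{"offset":[0,-0.2,0.65],"rot":[0,0,0],"grip":1},{"offset":[0,-0.34,0.82],"rot":[0,0,-0.03],"grip":1},{"offset":[0,-0.48,0.94],"rot":[0,0,-0.06],"grip":1},{"offset":[0,-0.6,1.0],"rot":[0,0,-0.06],"grip":1}]'
python3 -m inch '[{"offset":[0.02,-0.14,0],"rot":[0,0,-0.03],"grip":1},{"offset":[0.04,-0.3,0],"rot":[0,0,-0.06],"grip":1},{"offset":[0.08,-0.44,0],"rot":[0,0,-0.06],"grip":1},{"offset":[0.14,-0.56,0],"rot":[0,0,-0.06],"grip":1},{"offset":[0.22,-0.66,0],"rot":[0,0,-0.06],"grip":1},{"offset":[0.32,-0.72,0],"rot":[0,0,-0.06],"grip":1},{"offset":[0.42,-0.76,0],"rot":[0,0,-0.06],"grip":1},{"offset":[0.5,-0.77,0],"rot":[0,0,-0.06],"grip":1}]'
python3 -m inch '[{"offset":[0.1,0,0],"rot":[0,0,0],"grip":1},{"offset":[0.24,0,0],"rot":[0,0,0],"grip":1},{"offset":[0.38,0,0],"rot":[0,0,0],"grip":1},{"offset":[0.52,0,0],"rot":[0,0,0],"grip":1},{"offset":[0.64,0,0],"rot":[0,0,0],"grip":1},{"offset":[0.72,0,0],"rot":[0,0,0],"grip":1},{"offset":[0.75,0,0],"rot":[0,0,0],"grip":1},{"offset":[0.75,0,0],"rot":[0,0,0],"grip":1}]'
```

```text
t: 12.5
tcp_pos: [0.4485, 0.1747, 0.087]
tcp_rot: [-0.294, 3.123, 0.001]
ft_force: [-0.2, 0.6, -0.5]
grip_width: 0.0171
gripper_force: 58.6
t: 13.17
tcp_pos: [0.4476, 0.0533, 0.2903]
tcp_rot: [-0.145, 3.129, -0.001]
ft_force: [1.1, 0.3, 0.5]
grip_width: 0.0172
gripper_force: 58.7
t: 13.83
tcp_pos: [0.5478, -0.1013, 0.2851]
tcp_rot: [0.004, 3.14, -0.001]
ft_force: [-0.1, 0.9, 0.2]
grip_width: 0.0172
gripper_force: 58.7
t: 14.5
tcp_pos: [0.6975, -0.0995, 0.2839]
tcp_rot: [-0.0, -3.141, -0.0]
ft_force: [-0.1, -0.7, 0.3]
grip_width: 0.0171
gripper_force: 58.7
```

```bash
python3 -m inch '[{"offset":[0,0,-0.1],"rot":[0,0,0],"grip":1},{"offset":[0,0,-0.18],"rot":[0,0,0],"grip":1},{"offset":[0,0,-0.23],"rot":[0,0,0],"grip":1},{"offset":[0,0,-0.25],"rot":[0,0,0],"grip":1},{"offset":[0,0,-0.25],"rot":[0,0,0],"grip":1},{"offset":[0,0,-0.25],"rot":[0,0,0],"grip":0.6},{"offset":[0,0,-0.25],"rot":[0,0,0],"grip":0.6},{"offset":[0,0,-0.25],"rot":[0,0,0],"grip":0.6}]'
python3 -m inch '[{"offset":[0,0,0.1],"rot":[0,0,0],"grip":0.6},{"offset":[0,0,0.24],"rot":[0,0,0],"grip":0.6},{"offset":[-0.12,0,0.3],"rot":[0,0,0],"grip":0.6},{"offset":[-0.3,0,0.3],"rot":[0,0,0],"grip":0.5},{"offset":[-0.48,0.03,0.3],"rot":[0,0,0],"grip":0.45},{"offset":[-0.67,0.1,0.3],"rot":[0,0,0],"grip":0.45},{"offset":[-0.85,0.2,0.3],"rot":[0,0,0],"grip":0.45},{"offset":[-1,0.3,0.3],"rot":[0,0,0],"grip":0.45}]'
python3 -m inch '[{"offset":[-0.1,0.1,0],"rot":[0,0,-0.05],"grip":0.45},{"offset":[-0.18,0.24,0],"rot":[0,0,-0.1],"grip":0.45},{"offset":[-0.24,0.4,-0.05],"rot":[0,0,-0.15],"grip":0.45},{"offset":[-0.25,0.55,-0.16],"rot":[0,0,-0.2],"grip":0.45},{"offset":[-0.25,0.67,-0.3],"rot":[0,0,-0.25],"grip":0.45},{"offset":[-0.25,0.75,-0.48],"rot":[0,0,-0.29],"grip":0.45},{"offset":[-0.25,0.78,-0.64],"rot":[0,0,-0.29],"grip":0.45},{"offset":[-0.25,0.78,-0.77],"rot":[0,0,-0.29],"grip":0.45}]'
python3 plan.py; python3 - <<'E'
from h import *
p,im=snap('wrist','w3.png')
print(proj(p,[.448,.116,.016]))
b,g,rr=[im[:,:,i].astype(int) for i in range(3)]
m=((rr>1.6*g)&(rr>1.6*b)&(rr>60)).astype(np.uint8)
n,l,st,c=cv2.connectedComponentsWithStats(m)
for i in range(1,n):
    if st[i][4]>80: print(st[i][4],c[i].round(0),at(p,[c[i]],.016).round(4))
E
```

```text
t: 15.17
tcp_pos: [0.697, -0.0997, 0.2363]
tcp_rot: [0.001, 3.139, -0.001]
ft_force: [0.8, 0.3, -0.9]
grip_width: 0.034
gripper_force: 0.0
t: 15.83
tcp_pos: [0.4945, -0.0393, 0.2955]
tcp_rot: [0.003, 3.14, -0.0]
ft_force: [-0.2, -0.1, 0.7]
grip_width: 0.0471
gripper_force: 0.0
t: 16.5
tcp_pos: [0.446, 0.1181, 0.1392]
tcp_rot: [0.706, 3.061, 0.001]
ft_force: [-0.7, -1.3, -0.6]
grip_width: 0.0474
gripper_force: 0.0
t 16.5 tcp [0.446  0.1181 0.1392] phi 64.0 w 0.0474 F [-0.7 -1.3 -0.6]
x 0.434 y -0.171 phi 89  off [-0.058 -1.445 -0.311] rot 0.277
x 0.452 y -0.356 phi 87  off [ 0.028 -2.372 -0.311] rot 0.253
tray [ 1.02  -1.2    0.429] rot 0.289
[[321.60418546 279.69107445]]
1154 [323. 252.] [[0.4354 0.1228 0.016 ]]
203 [321. 289.] [[0.4526 0.1136 0.016 ]]
```

```bash
python3 -m inch '[{"offset":[0,-0.005,-0.12],"rot":[0,0,0],"grip":0.5},{"offset":[0,-0.005,-0.23],"rot":[0,0,0],"grip":0.5},{"offset":[0,-0.005,-0.3],"rot":[0,0,0],"grip":0.5},{"offset":[0,-0.005,-0.3],"rot":[0,0,0],"grip":0.5},{"offset":[0,-0.005,-0.3],"rot":[0,0,0],"grip":1},{"offset":[0,-0.005,-0.3],"rot":[0,0,0],"grip":1},{"offset":[0,-0.005,-0.3],"rot":[0,0,0],"grip":1},{"offset":[0,-0.005,-0.3],"rot":[0,0,0],"grip":1}]'
python3 -m inch '[{"offset":[0,0,0],"rot":[0,0,0],"grip":1},{"offset":[0,0,0.1],"rot":[0,0,0],"grip":1},{"offset":[0,0,0.25],"rot":[0,0,0],"grip":1},{"offset":[0,0,0.45],"rot":[0,0,0],"grip":1},{"offset":[0,-0.1,0.65],"rot":[0,0,0],"grip":1},{"offset":[0,-0.22,0.82],"rot":[0,0,0.05],"grip":1},{"offset":[0,-0.36,0.94],"rot":[0,0,0.08],"grip":1},{"offset":[0,-0.5,1.0],"rot":[0,0,0.1],"grip":1}]'
python3 -m inch '[{"offset":[0.02,-0.14,0],"rot":[0,0,0.05],"grip":1},{"offset":[0.04,-0.3,0],"rot":[0,0,0.1],"grip":1},{"offset":[0.06,-0.44,0],"rot":[0,0,0.15],"grip":1},{"offset":[0.08,-0.57,0],"rot":[0,0,0.18],"grip":1},{"offset":[0.1,-0.68,0],"rot":[0,0,0.19],"grip":1},{"offset":[0.13,-0.75,0],"rot":[0,0,0.19],"grip":1},{"offset":[0.17,-0.79,0],"rot":[0,0,0.19],"grip":1},{"offset":[0.2,-0.8,0],"rot":[0,0,0.19],"grip":1}]'
python3 -m inch '[{"offset":[0.1,0,0],"rot":[0,0,0],"grip":1},{"offset":[0.22,0,0],"rot":[0,0,0],"grip":1},{"offset":[0.35,0,0],"rot":[0,0,0],"grip":1},{"offset":[0.46,0,0],"rot":[0,0,0],"grip":1},{"offset":[0.55,0,0],"rot":[0,0,0],"grip":1},{"offset":[0.59,0,0],"rot":[0,0,0],"grip":1},{"offset":[0.59,0,0],"rot":[0,0,0],"grip":1},{"offset":[0.59,0,0],"rot":[0,0,0],"grip":1}]'
```

```text
t: 17.27
tcp_pos: [0.4486, 0.1156, 0.0832]
tcp_rot: [0.709, 3.055, 0.003]
ft_force: [0.1, -0.8, 6.0]
grip_width: 0.0175
gripper_force: 59.3
t: 17.93
tcp_pos: [0.4478, 0.0145, 0.2866]
tcp_rot: [0.461, 3.097, 0.001]
ft_force: [0.3, -0.2, -0.6]
grip_width: 0.0176
gripper_force: 58.7
t: 18.6
tcp_pos: [0.4875, -0.1454, 0.2807]
tcp_rot: [0.004, 3.141, 0.0]
ft_force: [0.9, -0.3, -0.4]
grip_width: 0.0175
gripper_force: 58.7
t: 19.27
tcp_pos: [0.6046, -0.1436, 0.2801]
tcp_rot: [0.001, -3.14, -0.001]
ft_force: [-0.4, 0.4, 0.2]
grip_width: 0.018
gripper_force: 58.7
```

```bash
python3 -m inch '[{"offset":[0,0,-0.1],"rot":[0,0,0],"grip":1},{"offset":[0,0,-0.18],"rot":[0,0,0],"grip":1},{"offset":[0,0,-0.23],"rot":[0,0,0],"grip":1},{"offset":[0,0,-0.24],"rot":[0,0,0],"grip":1},{"offset":[0,0,-0.24],"rot":[0,0,0],"grip":1},{"offset":[0,0,-0.24],"rot":[0,0,0],"grip":0.6},{"offset":[0,0,-0.24],"rot":[0,0,0],"grip":0.6},{"offset":[0,0,-0.24],"rot":[0,0,0],"grip":0.6}]'
python3 -m inch '[{"offset":[0,0,0.1],"rot":[0,0,0],"grip":0.6},{"offset":[0,0,0.24],"rot":[0,0,0],"grip":0.6},{"offset":[-0.12,0,0.3],"rot":[0,0,0],"grip":0.6},{"offset":[-0.28,-0.05,0.3],"rot":[0,0,0],"grip":0.5},{"offset":[-0.45,-0.1,0.3],"rot":[0,0,0],"grip":0.45},{"offset":[-0.62,-0.14,0.3],"rot":[0,0,0],"grip":0.45},{"offset":[-0.76,-0.14,0.3],"rot":[0,0,0],"grip":0.45},{"offset":[-0.86,-0.14,0.3],"rot":[0,0,0],"grip":0.45}]'
python3 -m inch '[{"offset":[0,0,-0.08],"rot":[0,0,0],"grip":0.45},{"offset":[0,0,-0.2],"rot":[0,0,0],"grip":0.45},{"offset":[0,0,-0.35],"rot":[0,0,0],"grip":0.45},{"offset":[0,0,-0.5],"rot":[0,0,0],"grip":0.45},{"offset":[0,0,-0.63],"rot":[0,0,0],"grip":0.45},{"offset":[0,0,-0.72],"rot":[0,0,0],"grip":0.45},{"offset":[0,0,-0.77],"rot":[0,0,0],"grip":0.45},{"offset":[0,0,-0.77],"rot":[0,0,0],"grip":0.45}]'
cat > wr.py <<'E'
from h import *
p,im=snap('wrist','w.png')
b,g,rr=[im[:,:,i].astype(int) for i in range(3)]
m=((rr>1.6*g)&(rr>1.6*b)&(rr>60)).astype(np.uint8)
n,l,st,c=cv2.connectedComponentsWithStats(m)
B=sorted([(st[i][4],c[i]) for i in range(1,n) if st[i][4]>80],key=lambda q:-q[0])
t=r.state()['tcp_pos'];print('tcp',t.round(4))
for a,q in B: print(a,q.round(0),at(p,[q],.016).round(4))
if len(B)==2:
    w=at(p,[B[1][1],B[0][1]],.016);c=w[0]+.36*(w[1]-w[0]);v=w[1]-w[0];print('centre',c.round(4),'phi',(np.degrees(np.arctan2(v[1],v[0]))+90)%180,'off',((c-t)/.2).round(3))
E
python3 plan.py;python3 wr.py
```

```text
t: 19.93
tcp_pos: [0.6051, -0.1447, 0.234]
tcp_rot: [0.001, 3.139, -0.001]
ft_force: [-0.1, 0.7, 0.3]
grip_width: 0.0341
gripper_force: 0.0
t: 20.6
tcp_pos: [0.4306, -0.1728, 0.2935]
tcp_rot: [0.003, 3.14, -0.002]
ft_force: [-0.5, -0.0, -0.2]
grip_width: 0.047
gripper_force: 0.0
t: 21.27
tcp_pos: [0.4316, -0.172, 0.1365]
tcp_rot: [-0.001, -3.138, -0.003]
ft_force: [-0.2, -0.4, -0.3]
grip_width: 0.0472
gripper_force: 0.0
t 21.27 tcp [ 0.4316 -0.172   0.1365] phi 90.0 w 0.0472 F [-0.2 -0.4 -0.3]
x 0.452 y -0.356 phi 86  off [ 0.1   -0.922 -0.298] rot -0.039
tray [1.092 0.25  0.442] rot 0.0
tcp [ 0.4333 -0.1729  0.1395]
1127 [318. 246.] [[ 0.4224 -0.1724  0.016 ]]
249 [319. 284.] [[ 0.4424 -0.1714  0.016 ]]
156 [  3. 270.] [[ 0.4357 -0.3372  0.016 ]]
```

```bash
python3 -m inch '[{"offset":[0.01,0.005,-0.12],"rot":[0,0,0],"grip":0.5},{"offset":[0.01,0.005,-0.23],"rot":[0,0,0],"grip":0.5},{"offset":[0.01,0.005,-0.29],"rot":[0,0,0],"grip":0.5},{"offset":[0.01,0.005,-0.29],"rot":[0,0,0],"grip":0.5},{"offset":[0.01,0.005,-0.29],"rot":[0,0,0],"grip":1},{"offset":[0.01,0.005,-0.29],"rot":[0,0,0],"grip":1},{"offset":[0.01,0.005,-0.29],"rot":[0,0,0],"grip":1},{"offset":[0.01,0.005,-0.29],"rot":[0,0,0],"grip":1}]'
python3 -m inch '[{"offset":[0,0,0],"rot":[0,0,0],"grip":1},{"offset":[0,0,0.1],"rot":[0,0,0],"grip":1},{"offset":[0,0,0.25],"rot":[0,0,0],"grip":1},{"offset":[0,0,0.45],"rot":[0,0,0],"grip":1},{"offset":[0,0,0.65],"rot":[0,0,0],"grip":1},{"offset":[0,0,0.82],"rot":[0,0,0],"grip":1},{"offset":[0,0,0.94],"rot":[0,0,0],"grip":1},{"offset":[0.03,0,1.0],"rot":[0,0,0],"grip":1}]'
python3 -m inch '[{"offset":[0.1,0.02,0],"rot":[0,0,0],"grip":1},{"offset":[0.25,0.05,0],"rot":[0,0,0],"grip":1},{"offset":[0.4,0.09,0],"rot":[0,0,0],"grip":1},{"offset":[0.56,0.14,0],"rot":[0,0,0],"grip":1},{"offset":[0.7,0.14,0],"rot":[0,0,0],"grip":1},{"offset":[0.84,0.14,0],"rot":[0,0,0],"grip":1},{"offset":[0.94,0.14,0],"rot":[0,0,0],"grip":1},{"offset":[1,0.14,0],"rot":[0,0,0],"grip":1}]'
python3 wr.py
```

```text
t: 22.03
tcp_pos: [0.4362, -0.1723, 0.0829]
tcp_rot: [0.001, 3.137, -0.004]
ft_force: [-0.4, -0.1, 6.1]
grip_width: 0.0179
gripper_force: 59.3
t: 22.7
tcp_pos: [0.4412, -0.1721, 0.286]
tcp_rot: [0.001, 3.134, -0.007]
ft_force: [1.5, 0.0, -0.1]
grip_width: 0.0178
gripper_force: 58.7
t: 23.37
tcp_pos: [0.6426, -0.1432, 0.2798]
tcp_rot: [-0.001, 3.141, 0.0]
ft_force: [-0.2, 0.2, -0.4]
grip_width: 0.0179
gripper_force: 58.7
tcp [ 0.6436 -0.1432  0.2794]
2013 [317. 282.] [[ 0.7118 -0.1435  0.016 ]]
1421 [409. 160.] [[ 0.6055 -0.0689  0.016 ]]
1306 [315. 157.] [[ 0.6034 -0.1453  0.016 ]]
1202 [401. 246.] [[ 0.678  -0.0712  0.016 ]]
748 [403. 328.] [[ 0.7576 -0.0644  0.016 ]]
496 [317. 333.] [[ 0.7619 -0.1431  0.016 ]]
323 [314. 200.] [[ 0.638  -0.1463  0.016 ]]
323 [409. 203.] [[ 0.6403 -0.0673  0.016 ]]
270 [400. 284.] [[ 0.7135 -0.0698  0.016 ]]
```

```bash
python3 -m inch '[{"offset":[0.035,0,-0.1],"rot":[0,0,0],"grip":1},{"offset":[0.035,0,-0.18],"rot":[0,0,0],"grip":1},{"offset":[0.035,0,-0.22],"rot":[0,0,0],"grip":1},{"offset":[0.035,0,-0.235],"rot":[0,0,0],"grip":1},{"offset":[0.035,0,-0.235],"rot":[0,0,0],"grip":1},{"offset":[0.035,0,-0.235],"rot":[0,0,0],"grip":0.6},{"offset":[0.035,0,-0.235],"rot":[0,0,0],"grip":0.6},{"offset":[0.035,0,-0.235],"rot":[0,0,0],"grip":0.6}]'
python3 -m inch '[{"offset":[0,0,0.1],"rot":[0,0,0],"grip":0.6},{"offset":[0,0,0.24],"rot":[0,0,0],"grip":0.6},{"offset":[-0.12,0,0.3],"rot":[0,0,0],"grip":0.6},{"offset":[-0.3,0,0.3],"rot":[0,0,0],"grip":0.5},{"offset":[-0.5,-0.03,0.3],"rot":[0,0,0],"grip":0.45},{"offset":[-0.69,-0.1,0.3],"rot":[0,0,0],"grip":0.45},{"offset":[-0.86,-0.2,0.3],"rot":[0,0,0],"grip":0.45},{"offset":[-0.99,-0.32,0.3],"rot":[0,0,0],"grip":0.45}]'
python3 -m inch '[{"offset":[0,-0.13,-0.05],"rot":[0,0,0],"grip":0.45},{"offset":[0,-0.28,-0.12],"rot":[0,0,0],"grip":0.45},{"offset":[0,-0.43,-0.24],"rot":[0,0,0],"grip":0.45},{"offset":[0,-0.56,-0.37],"rot":[0,0,-0.03],"grip":0.45},{"offset":[0,-0.66,-0.5],"rot":[0,0,-0.03],"grip":0.45},{"offset":[0,-0.73,-0.62],"rot":[0,0,-0.03],"grip":0.45},{"offset":[0,-0.75,-0.72],"rot":[0,0,-0.03],"grip":0.45},{"offset":[0,-0.75,-0.77],"rot":[0,0,-0.03],"grip":0.45}]'
python3 wr.py; python3 -c "
from h import *
snap('top','t2.png')
im=cv2.imread('pics/t2.png')
cv2.imwrite('pics/t2c.png',cv2.resize(im[140:310,120:460],(800,400),interpolation=cv2.INTER_CUBIC))"
```

```text
t: 24.08
tcp_pos: [0.648, -0.1437, 0.2352]
tcp_rot: [0.001, 3.139, -0.001]
ft_force: [0.3, -0.1, 0.1]
grip_width: 0.0343
gripper_force: 0.0
t: 24.75
tcp_pos: [0.4474, -0.207, 0.2949]
tcp_rot: [-0.002, 3.14, -0.002]
ft_force: [0.3, -1.7, 0.3]
grip_width: 0.0468
gripper_force: 0.0
t: 25.42
tcp_pos: [0.4485, -0.3581, 0.1369]
tcp_rot: [-0.078, -3.138, -0.004]
ft_force: [-1.0, -0.3, -0.3]
grip_width: 0.0469
gripper_force: 0.0
tcp [ 0.4483 -0.3569  0.1357]
1084 [316. 250.] [[ 0.4394 -0.358   0.016 ]]
261 [317. 288.] [[ 0.4597 -0.3584  0.016 ]]
191 [  5. 428.] [[ 0.5431 -0.5508  0.016 ]]
```

View pics/t2c.png

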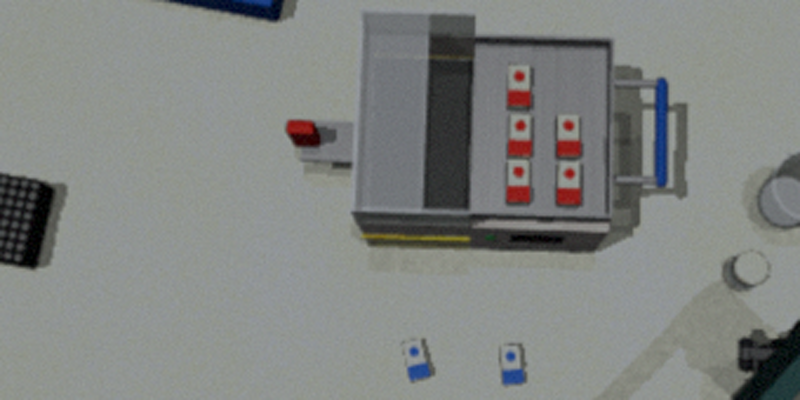

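Five used cartridges are in the tray, in crop columns 518 and 568. The two blue-band ones at (417,360) and (511,364) haven't moved. Next is F.

```bash
python3 -m inch '[{"offset":[0.02,-0.005,-0.12],"rot":[0,0,0],"grip":0.5},{"offset":[0.02,-0.005,-0.23],"rot":[0,0,0],"grip":0.5},{"offset":[0.02,-0.005,-0.28],"rot":[0,0,0],"grip":0.5},{"offset":[0.02,-0.005,-0.28],"rot":[0,0,0],"grip":0.5},{"offset":[0.02,-0.005,-0.28],"rot":[0,0,0],"grip":1},{"offset":[0.02,-0.005,-0.28],"rot":[0,0,0],"grip":1},{"offset":[0.02,-0.005,-0.28],"rot":[0,0,0],"grip":1},{"offset":[0.02,-0.005,-0.28],"rot":[0,0,0],"grip":1}]'
python3 -m inch '[{"offset":[0,0,0],"rot":[0,0,0],"grip":1},{"offset":[0,0,0.1],"rot":[0,0,0],"grip":1},{"offset":[0,0,0.25],"rot":[0,0,0],"grip":1},{"offset":[0,0,0.45],"rot":[0,0,0],"grip":1},{"offset":[0,0,0.65],"rot":[0,0,0],"grip":1},{"offset":[0,0,0.82],"rot":[0,0,0.03],"grip":1},{"offset":[0,0,0.94],"rot":[0,0,0.03],"grip":1},{"offset":[0.03,0.05,1.0],"rot":[0,0,0.03],"grip":1}]'
python3 -m inch '[{"offset":[0.08,0.1,0],"rot":[0,0,0],"grip":1},{"offset":[0.17,0.22,0],"rot":[0,0,0],"grip":1},{"offset":[0.28,0.36,0],"rot":[0,0,0],"grip":1},{"offset":[0.39,0.5,0],"rot":[0,0,0],"grip":1},{"offset":[0.51,0.64,0],"rot":[0,0,0],"grip":1},{"offset":[0.62,0.78,0],"rot":[0,0,0],"grip":1},{"offset":[0.72,0.91,0],"rot":[0,0,0],"grip":1},{"offset":[0.8,1,0],"rot":[0,0,0],"grip":1}]'
python3 plan.py
```

```text
t: 26.18
tcp_pos: [0.4547, -0.3593, 0.0859]
tcp_rot: [0.075, 3.137, -0.004]
ft_force: [0.1, 1.3, 5.3]
grip_width: 0.0168
gripper_force: 59.0
t: 26.85
tcp_pos: [0.4598, -0.3504, 0.2888]
tcp_rot: [0.005, 3.136, -0.011]
ft_force: [0.4, -0.8, -0.0]
grip_width: 0.0171
gripper_force: 58.7
t: 27.52
tcp_pos: [0.6207, -0.1447, 0.2817]
tcp_rot: [0.003, -3.14, -0.004]
ft_force: [0.4, -0.1, -0.2]
grip_width: 0.0166
gripper_force: 58.7
t 27.52 tcp [ 0.6207 -0.1447  0.2817] phi 90.1 w 0.0166 F [ 0.4 -0.1 -0.2]
tray [ 0.146  0.113 -0.284] rot -0.001
```

```bash
python3 -m inch '[{"offset":[0.1,0.005,0],"rot":[0,0,0],"grip":1},{"offset":[0.22,0.005,0],"rot":[0,0,0],"grip":1},{"offset":[0.32,0.005,0],"rot":[0,0,0],"grip":1},{"offset":[0.37,0.005,0],"rot":[0,0,0],"grip":1},{"offset":[0.37,0.005,-0.05],"rot":[0,0,0],"grip":1},{"offset":[0.37,0.005,-0.13],"rot":[0,0,0],"grip":1},{"offset":[0.37,0.005,-0.2],"rot":[0,0,0],"grip":1},{"offset":[0.37,0.005,-0.23],"rot":[0,0,0],"grip":1}]'
python3 -m inch '[{"offset":[0,0,0],"rot":[0,0,0],"grip":1},{"offset":[0,0,0],"rot":[0,0,0],"grip":0.6},{"offset":[0,0,0],"rot":[0,0,0],"grip":0.6},{"offset":[0,0,0],"rot":[0,0,0],"grip":0.6},{"offset":[0,0,0.1],"rot":[0,0,0],"grip":0.6},{"offset":[0,0,0.25],"rot":[0,0,0],"grip":0.6},{"offset":[0,0,0.4],"rot":[0,0,0],"grip":0.6},{"offset":[0,0,0.5],"rot":[0,0,0],"grip":0.6}]'
python3 -m inch '[{"offset":[-0.03,-0.05,0],"rot":[0,0,0],"grip":0.6},{"offset":[-0.08,-0.15,0],"rot":[0,0,0],"grip":0.6},{"offset":[-0.15,-0.28,0],"rot":[0,0,0],"grip":0.6},{"offset":[-0.23,-0.4,0],"rot":[0,0,0],"grip":0.5},{"offset":[-0.23,-0.5,0],"rot":[0,0,0],"grip":0.5},{"offset":[-0.23,-0.5,0],"rot":[0,0,0],"grip":0.5},{"offset":[-0.23,-0.5,0],"rot":[0,0,0],"grip":0.5},{"offset":[-0.23,-0.5,0],"rot":[0,0,0],"grip":0.5}]'
python3 - <<'E'
from h import *
p,im=snap('wrist','w4.png')
print(r.state()['tcp_pos'],proj(p,[[.649,-.229,.146],[.6985,-.2295,.146],[.600,-.228,.146]]))
snap('top','t3.png')
E
```

```text
t: 28.23
tcp_pos: [0.692, -0.1468, 0.2327]
tcp_rot: [-0.001, -3.135, -0.003]
ft_force: [0.7, 0.3, -1.4]
grip_width: 0.0169
gripper_force: 58.7
t: 28.9
tcp_pos: [0.6938, -0.1476, 0.3425]
tcp_rot: [0.001, 3.136, -0.003]
ft_force: [0.1, 0.4, 0.5]
grip_width: 0.0342
gripper_force: 0.0
t: 29.57
tcp_pos: [0.6477, -0.2472, 0.3374]
tcp_rot: [0.001, 3.141, 0.001]
ft_force: [0.7, -0.1, 0.5]
grip_width: 0.0427
gripper_force: 0.0
[ 0.64786401 -0.2467437   0.33747464] [[344.77587546 230.45475851]
 [342.64493172 298.78710327]
 [347.80068854 155.54189045]]
```

View pics/w4.png

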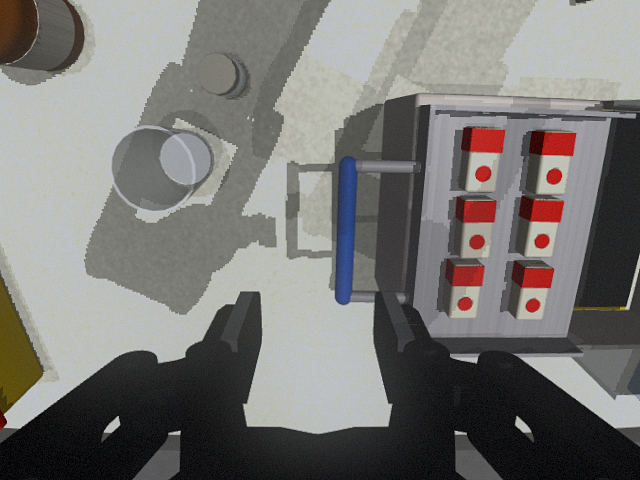

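View pics/t3.png

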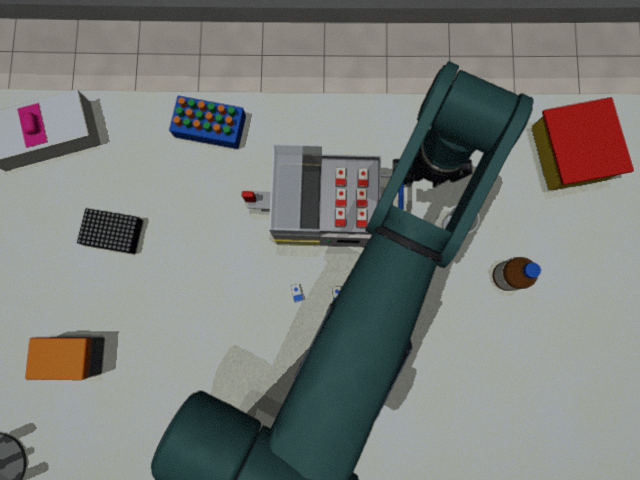

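All six lie in the tray. The handle's middle is at (345,230) in the wrist view, as predicted. I'll grasp it now.

```bash
python3 -m inch '[{"offset":[0.005,0.05,0],"rot":[0,0,0],"grip":0.55},{"offset":[0.005,0.09,0],"rot":[0,0,0],"grip":0.55},{"offset":[0.005,0.09,-0.1],"rot":[0,0,0],"grip":0.55},{"offset":[0.005,0.09,-0.24],"rot":[0,0,0],"grip":0.55},{"offset":[0.005,0.09,-0.4],"rot":[0,0,0],"grip":0.55},{"offset":[0.005,0.09,-0.54],"rot":[0,0,0],"grip":0.55},{"offset":[0.005,0.09,-0.64],"rot":[0,0,0],"grip":0.55},{"offset":[0.005,0.09,-0.69],"rot":[0,0,0],"grip":0.55}]'
python3 -m inch '[{"offset":[0,0,0],"rot":[0,0,0],"grip":0.55},{"offset":[0,0,0],"rot":[0,0,0],"grip":0.75},{"offset":[0,0,0],"rot":[0,0,0],"grip":0.85},{"offset":[0,0,0],"rot":[0,0,0],"grip":1},{"offset":[0,0,0],"rot":[0,0,0],"grip":1},{"offset":[0,0,0],"rot":[0,0,0],"grip":1},{"offset":[0,0,0],"rot":[0,0,0],"grip":1},{"offset":[0,0,0],"rot":[0,0,0],"grip":1}]'
python3 -m inch '[{"offset":[0,0.003,0.04],"rot":[0,0,0],"grip":1},{"offset":[0,0.007,0.085],"rot":[0,0,0],"grip":1},{"offset":[0,0.014,0.128],"rot":[0,0,0],"grip":1},{"offset":[0,0.023,0.17],"rot":[0,0,0],"grip":1},{"offset":[0,0.034,0.21],"rot":[0,0,0],"grip":1},{"offset":[0,0.047,0.251],"rot":[0,0,0],"grip":1},{"offset":[0,0.062,0.291],"rot":[0,0,0],"grip":1},{"offset":[0,0.079,0.331],"rot":[0,0,0],"grip":1}]'
python3 plan.py
```

```text
t: 30.33
tcp_pos: [0.6476, -0.2271, 0.195]
tcp_rot: [0.002, -3.136, -0.005]
ft_force: [-1.0, 0.2, -0.0]
grip_width: 0.0387
gripper_force: 0.0
t: 31.0
tcp_pos: [0.6497, -0.2286, 0.2022]
tcp_rot: [-0.0, 3.137, 0.001]
ft_force: [-0.1, 5.1, 5.5]
grip_width: 0.0099
gripper_force: 58.6
t: 31.67
tcp_pos: [0.6499, -0.2148, 0.2653]
tcp_rot: [0.002, 3.138, -0.004]
ft_force: [6.1, 0.0, -4.4]
grip_width: 0.0096
gripper_force: 58.3
t 31.67 tcp [ 0.6499 -0.2148  0.2653] phi 89.9 w 0.0096 F [ 6.1  0.  -4.4]
tray [ 0.001  0.464 -0.202] rot 0.001
```

```bash
python3 -m inch '[{"offset":[0,0.019,0.038],"rot":[0,0,0],"grip":1},{"offset":[0,0.04,0.075],"rot":[0,0,0],"grip":1},{"offset":[0,0.063,0.111],"rot":[0,0,0],"grip":1},{"offset":[0,0.088,0.147],"rot":[0,0,0],"grip":1},{"offset":[0,0.113,0.18],"rot":[0,0,0],"grip":1},{"offset":[0,0.141,0.213],"rot":[0,0,0],"grip":1},{"offset":[0,0.171,0.244],"rot":[0,0,0],"grip":1},{"offset":[0,0.202,0.273],"rot":[0,0,0],"grip":1}]'
python3 -m inch '[{"offset":[0,0.032,0.028],"rot":[0,0,0],"grip":1},{"offset":[0,0.066,0.054],"rot":[0,0,0],"grip":1},{"offset":[0,0.101,0.079],"rot":[0,0,0],"grip":1},{"offset":[0,0.138,0.102],"rot":[0,0,0],"grip":1},{"offset":[0,0.175,0.123],"rot":[0,0,0],"grip":1},{"offset":[0,0.213,0.142],"rot":[0,0,0],"grip":1},{"offset":[0,0.236,0.152],"rot":[0,0,0],"grip":1},{"offset":[0,0.236,0.152],"rot":[0,0,0],"grip":1}]'
python3 -m inch '[{"offset":[0,0,0],"rot":[0,0,0],"grip":1},{"offset":[0,0,0],"rot":[0,0,0],"grip":1},{"offset":[0,0,0],"rot":[0,0,0],"grip":1},{"offset":[0,0,0],"rot":[0,0,0],"grip":1},{"offset":[0,0,0],"rot":[0,0,0],"grip":1},{"offset":[0,0,0],"rot":[0,0,0],"grip":1},{"offset":[0,0,0],"rot":[0,0,0],"grip":1},{"offset":[0,0,0],"rot":[0,0,0],"grip":1}]'
python3 - <<'E'
from h import *
_,a=snap('scene','s4.png'); _,b=snap('wrist','w5.png')
a=cv2.resize(a[180:340,240:420],(450,400),interpolation=cv2.INTER_CUBIC); b=cv2.resize(b,(350,263)); b=cv2.copyMakeBorder(b,0,137,0,0,cv2.BORDER_CONSTANT)
cv2.imwrite('pics/v4.png',np.hstack([a,b]))
E
```

```text
t: 32.38
tcp_pos: [0.6502, -0.1768, 0.3223]
tcp_rot: [0.006, 3.134, -0.014]
ft_force: [7.4, -8.8, 3.5]
grip_width: 0.0099
gripper_force: 58.7
t: 33.05
tcp_pos: [0.6506, -0.1292, 0.357]
tcp_rot: [0.006, 3.126, -0.016]
ft_force: [7.3, -6.7, 8.1]
grip_width: 0.0095
gripper_force: 59.0
t: 33.72
tcp_pos: [0.6506, -0.1301, 0.3566]
tcp_rot: [0.007, 3.126, -0.016]
ft_force: [6.7, -6.3, 9.5]
grip_width: 0.0095
gripper_force: 58.9
```

View pics/v4.png

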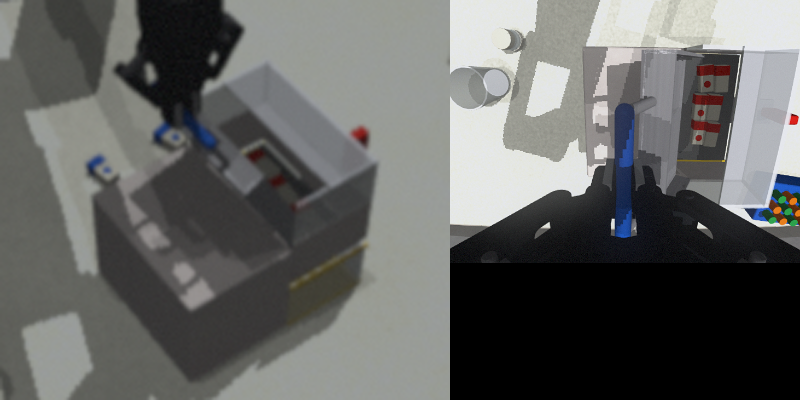

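The cartridges have slid into the hopper (wrist view around (710,105)). I'll enlarge that to count them.

```bash
python3 -c "
import cv2
im=cv2.imread('pics/w5.png');cv2.imwrite('pics/w5c.png',cv2.resize(im[80:310,330:560],(600,600),interpolation=cv2.INTER_CUBIC))"
```

```text
(no output)
```

View pics/w5c.png

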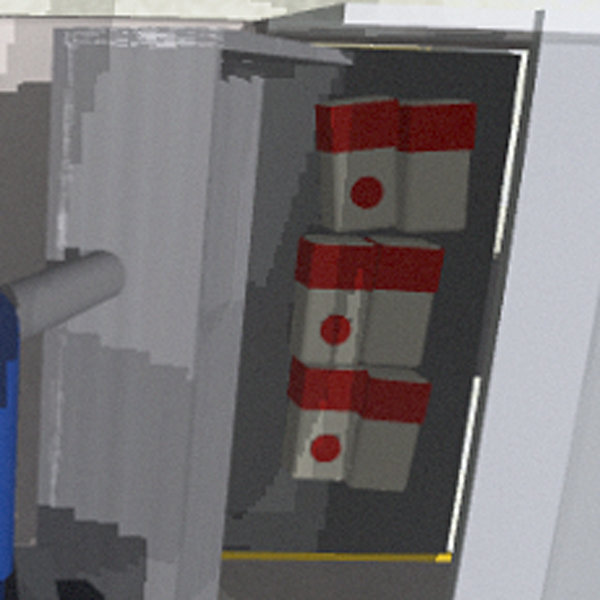

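Six cartridges are in the hopper, as two columns of three. I'll lower the tray now.

```bash
python3 -m inch '[{"offset":[0,-0.023,-0.01],"rot":[0,0,0],"grip":1},{"offset":[0,-0.061,-0.029],"rot":[0,0,0],"grip":1},{"offset":[0,-0.098,-0.05],"rot":[0,0,0],"grip":1},{"offset":[0,-0.135,-0.073],"rot":[0,0,0],"grip":1},{"offset":[0,-0.17,-0.098],"rot":[0,0,0],"grip":1},{"offset":[0,-0.204,-0.124],"rot":[0,0,0],"grip":1},{"offset":[0,-0.236,-0.152],"rot":[0,0,0],"grip":1},{"offset":[0,-0.267,-0.181],"rot":[0,0,0],"grip":1}]'
python3 -m inch '[{"offset":[0,-0.03,-0.031],"rot":[0,0,0],"grip":1},{"offset":[0,-0.058,-0.064],"rot":[0,0,0],"grip":1},{"offset":[0,-0.083,-0.097],"rot":[0,0,0],"grip":1},{"offset":[0,-0.108,-0.133],"rot":[0,0,0],"grip":1},{"offset":[0,-0.131,-0.169],"rot":[0,0,0],"grip":1},{"offset":[0,-0.152,-0.206],"rot":[0,0,0],"grip":1},{"offset":[0,-0.171,-0.244],"rot":[0,0,0],"grip":1},{"offset":[0,-0.188,-0.284],"rot":[0,0,0],"grip":1}]'
python3 -m inch '[{"offset":[0,-0.015,-0.04],"rot":[0,0,0],"grip":1},{"offset":[0,-0.028,-0.081],"rot":[0,0,0],"grip":1},{"offset":[0,-0.039,-0.121],"rot":[0,0,0],"grip":1},{"offset":[0,-0.048,-0.163],"rot":[0,0,0],"grip":1},{"offset":[0,-0.055,-0.206],"rot":[0,0,0],"grip":1},{"offset":[0,-0.059,-0.248],"rot":[0,0,0],"grip":1},{"offset":[0,-0.062,-0.291],"rot":[0,0,0],"grip":1},{"offset":[0,-0.062,-0.291],"rot":[0,0,0],"grip":1}]'
python3 plan.py
```

```text
t: 34.48
tcp_pos: [0.6501, -0.1817, 0.3179]
tcp_rot: [0.003, 3.132, -0.008]
ft_force: [5.2, -2.2, 4.5]
grip_width: 0.0099
gripper_force: 60.7
t: 35.15
tcp_pos: [0.6497, -0.2176, 0.2584]
tcp_rot: [0.001, 3.137, -0.001]
ft_force: [5.4, 1.1, 1.0]
grip_width: 0.0096
gripper_force: 63.7
t: 35.82
tcp_pos: [0.6495, -0.2286, 0.2043]
tcp_rot: [-0.001, 3.136, 0.0]
ft_force: [-0.7, 5.1, 11.7]
grip_width: 0.0096
gripper_force: 65.0
t 35.82 tcp [ 0.6495 -0.2286  0.2043] phi 90.0 w 0.0096 F [-0.7  5.1 11.7]
tray [0.002 0.533 0.104] rot -0.0
```

```bash
python3 -m inch '[{"offset":[0,0,0],"rot":[0,0,0],"grip":0.85},{"offset":[0,0,0],"rot":[0,0,0],"grip":0.7},{"offset":[0,0,0],"rot":[0,0,0],"grip":0.55},{"offset":[0,0,0],"rot":[0,0,0],"grip":0.55},{"offset":[0,0,0],"rot":[0,0,0],"grip":0.55},{"offset":[0,0,0.08],"rot":[0,0,0],"grip":0.55},{"offset":[0,0,0.2],"rot":[0,0,0],"grip":0.55},{"offset":[0,0,0.35],"rot":[0,0,0],"grip":0.55}]'
python3 -m inch '[{"offset":[0,0,0.14],"rot":[0,0,0],"grip":0.55},{"offset":[0,0,0.28],"rot":[0,0,0],"grip":0.55},{"offset":[0,0.05,0.42],"rot":[0,0,-0.06],"grip":0.55},{"offset":[0,0.14,0.52],"rot":[0,0,-0.13],"grip":0.55},{"offset":[0,0.27,0.56],"rot":[0,0,-0.2],"grip":0.5},{"offset":[0,0.4,0.56],"rot":[0,0,-0.27],"grip":0.5},{"offset":[0,0.54,0.56],"rot":[0,0,-0.34],"grip":0.5},{"offset":[0,0.68,0.56],"rot":[0,0,-0.41],"grip":0.5}]'
python3 -m inch '[{"offset":[0,0.14,0],"rot":[0,0,-0.07],"grip":0.5},{"offset":[0,0.28,0],"rot":[0,0,-0.14],"grip":0.5},{"offset":[0,0.42,0],"rot":[0,0,-0.21],"grip":0.5},{"offset":[0,0.56,0],"rot":[0,0,-0.28],"grip":0.5},{"offset":[0,0.7,0],"rot":[0,0,-0.35],"grip":0.5},{"offset":[0,0.82,0],"rot":[0,0,-0.42],"grip":0.5},{"offset":[0,0.92,0],"rot":[0,0,-0.49],"grip":0.5},{"offset":[0,1,0],"rot":[0,0,-0.55],"grip":0.5}]'
python3 -m inch '[{"offset":[0,0,0],"rot":[0,0,-0.04],"grip":0.5},{"offset":[0,0,0],"rot":[0,0,-0.04],"grip":0.5},{"offset":[0,0,-0.1],"rot":[0,0,-0.04],"grip":0.5},{"offset":[0,0,-0.2],"rot":[0,0,-0.04],"grip":0.5},{"offset":[0,0,-0.3],"rot":[0,0,-0.04],"grip":0.5},{"offset":[0,0,-0.36],"rot":[0,0,-0.04],"grip":0.5},{"offset":[0,0,-0.36],"rot":[0,0,-0.04],"grip":0.5},{"offset":[0,0,-0.36],"rot":[0,0,-0.04],"grip":0.5}]'
python3 - <<'E'
from h import *
p,im=snap('wrist','w6.png')
print(r.state()['tcp_pos'],r.state()['tcp_rot'],proj(p,[.6535,.1016,.129]))
E
```

```text
t: 36.53
tcp_pos: [0.6476, -0.2295, 0.2662]
tcp_rot: [-0.001, -3.134, -0.004]
ft_force: [1.0, -1.2, -0.3]
grip_width: 0.0383
gripper_force: 0.0
t: 37.2
tcp_pos: [0.6485, -0.093, 0.3812]
tcp_rot: [-1.005, -2.976, 0.001]
ft_force: [-0.6, -0.0, 0.2]
grip_width: 0.0426
gripper_force: 0.0
t: 37.87
tcp_pos: [0.6485, 0.1081, 0.3807]
tcp_rot: [-2.155, -2.285, 0.001]
ft_force: [-0.3, 0.3, -0.6]
grip_width: 0.043
gripper_force: 0.0
t: 38.53
tcp_pos: [0.6486, 0.1059, 0.3086]
tcp_rot: [-2.221, -2.22, 0.003]
ft_force: [-0.2, 0.0, 1.1]
grip_width: 0.043
gripper_force: 0.0
[0.64893829 0.10602263 0.31020207] [2.22153868e+00 2.22021011e+00 9.75801016e-04] [[325.74167712 239.33576319]]
```

View pics/w6.png

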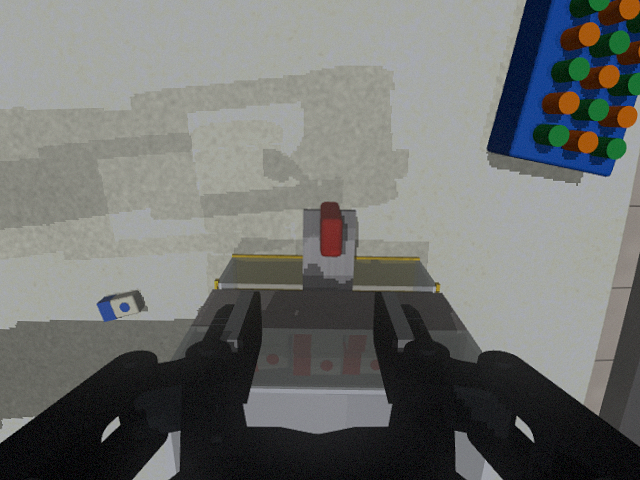

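The slide grip's top face is at about (331,238), 3 mm beyond the estimate in x. I'll descend on it and close.

```bash
python3 -m inch '[{"offset":[0.037,0,0],"rot":[0,0,0],"grip":0.5},{"offset":[0.037,0,-0.1],"rot":[0,0,0],"grip":0.5},{"offset":[0.037,0,-0.23],"rot":[0,0,0],"grip":0.5},{"offset":[0.037,0,-0.38],"rot":[0,0,0],"grip":0.5},{"offset":[0.037,0,-0.52],"rot":[0,0,0],"grip":0.5},{"offset":[0.037,0,-0.62],"rot":[0,0,0],"grip":0.5},{"offset":[0.037,0,-0.67],"rot":[0,0,0],"grip":0.5},{"offset":[0.037,0,-0.67],"rot":[0,0,0],"grip":0.5}]'
python3 -m inch '[{"offset":[0,0,0],"rot":[0,0,0],"grip":0.7},{"offset":[0,0,0],"rot":[0,0,0],"grip":0.8},{"offset":[0,0,0],"rot":[0,0,0],"grip":1},{"offset":[0,0,0],"rot":[0,0,0],"grip":1},{"offset":[0,0,0],"rot":[0,0,0],"grip":1},{"offset":[0,0,0],"rot":[0,0,0],"grip":1},{"offset":[0,0,0],"rot":[0,0,0],"grip":1},{"offset":[0,0,0],"rot":[0,0,0],"grip":1}]'
python3 -m inch '[{"offset":[0,0.03,0],"rot":[0,0,0],"grip":1},{"offset":[0,0.08,0],"rot":[0,0,0],"grip":1},{"offset":[0,0.14,0],"rot":[0,0,0],"grip":1},{"offset":[0,0.2,0],"rot":[0,0,0],"grip":1},{"offset":[0,0.25,0],"rot":[0,0,0],"grip":1},{"offset":[0,0.29,0],"rot":[0,0,0],"grip":1},{"offset":[0,0.3,0],"rot":[0,0,0],"grip":1},{"offset":[0,0.3,0],"rot":[0,0,0],"grip":1}]'
```

```text
t: 39.25
tcp_pos: [0.6557, 0.1063, 0.1731]
tcp_rot: [-2.22, -2.219, 0.005]
ft_force: [0.0, -0.1, -0.7]
grip_width: 0.043
gripper_force: 0.0
t: 39.92
tcp_pos: [0.6569, 0.1066, 0.1786]
tcp_rot: [2.221, 2.218, 0.006]
ft_force: [-2.1, 0.5, 6.5]
grip_width: 0.0125
gripper_force: 59.5
t: 40.58
tcp_pos: [0.6578, 0.1651, 0.1786]
tcp_rot: [2.219, 2.215, 0.004]
ft_force: [1.3, -4.9, 5.7]
grip_width: 0.0125
gripper_force: 59.4
```

```bash
python3 -m inch '[{"offset":[0,0.03,0],"rot":[0,0,0],"grip":1},{"offset":[0,0.07,0],"rot":[0,0,0],"grip":1},{"offset":[0,0.11,0],"rot":[0,0,0],"grip":1},{"offset":[0,0.14,0],"rot":[0,0,0],"grip":1},{"offset":[0,0.16,0],"rot":[0,0,0],"grip":1},{"offset":[0,0.18,0],"rot":[0,0,0],"grip":1},{"offset":[0,0.19,0],"rot":[0,0,0],"grip":1},{"offset":[0,0.195,0],"rot":[0,0,0],"grip":1}]'
python3 -m inch '[{"offset":[0,0.005,0],"rot":[0,0,0],"grip":1},{"offset":[0,0.005,0],"rot":[0,0,0],"grip":1},{"offset":[0,0.005,0],"rot":[0,0,0],"grip":1},{"offset":[0,0.005,0],"rot":[0,0,0],"grip":1},{"offset":[0,0.005,0],"rot":[0,0,0],"grip":1},{"offset":[0,0.005,0],"rot":[0,0,0],"grip":1},{"offset":[0,0.005,0],"rot":[0,0,0],"grip":1},{"offset":[0,0.005,0],"rot":[0,0,0],"grip":1}]'
python3 - <<'E'
from h import *
_,a=snap('top','t7.png'); _,b=snap('scene','s7.png')
a=cv2.resize(a[130:270,190:430],(600,350),interpolation=cv2.INTER_CUBIC)
b=cv2.resize(b[170:350,240:440],(278,250),interpolation=cv2.INTER_CUBIC)
c=np.zeros((600,600,3),np.uint8); c[:350]=a; c[350:,:278]=b
p,w=snap('wrist','w7.png'); c[350:,280:]=cv2.resize(w,(320,250))
cv2.imwrite('pics/v7.png',c)
E
```

```text
t: 41.25
tcp_pos: [0.6583, 0.2021, 0.1786]
tcp_rot: [2.218, 2.211, 0.001]
ft_force: [1.7, -11.3, 5.8]
grip_width: 0.0127
gripper_force: 59.2
t: 41.92
tcp_pos: [0.6584, 0.2021, 0.1786]
tcp_rot: [2.219, 2.21, 0.0]
ft_force: [0.9, -10.8, 6.0]
grip_width: 0.013
gripper_force: 59.2
```

View pics/v7.png

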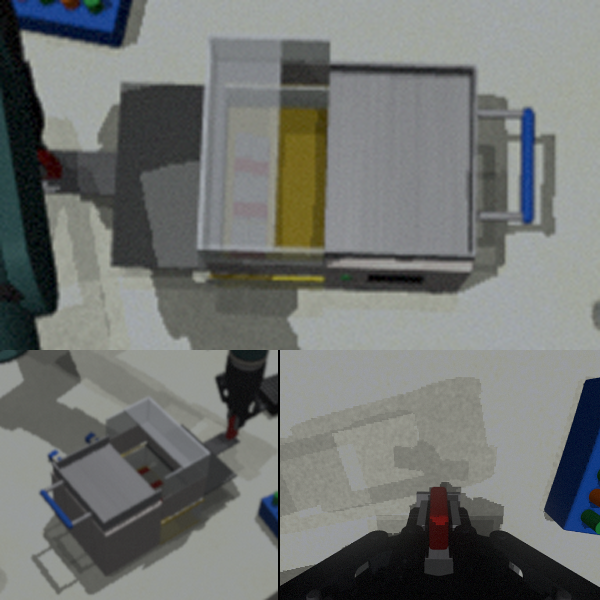

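The slide is at its end: 95 mm of travel, and the force has jumped to 11 N. The yellow bin floor is visible and the tray is flat and empty. I'll let go.

```bash
python3 -m inch '[{"offset":[0,0,0],"rot":[0,0,0],"grip":0.4},{"offset":[0,0,0],"rot":[0,0,0],"grip":0.4},{"offset":[0,0,0],"rot":[0,0,0],"grip":0.4},{"offset":[0,0,0],"rot":[0,0,0],"grip":0.4},{"offset":[0,0,0],"rot":[0,0,0],"grip":0.4},{"offset":[0,0,0],"rot":[0,0,0],"grip":0.4},{"offset":[0,0,0],"rot":[0,0,0],"grip":0.4},{"offset":[0,0,0],"rot":[0,0,0],"grip":0.4}]'
python3 -m inch '[{"offset":[0,0,0.08],"rot":[0,0,0],"grip":0.4},{"offset":[0,0,0.2],"rot":[0,0,0],"grip":0.4},{"offset":[0,0,0.35],"rot":[0,0,0],"grip":0.4},{"offset":[0,0.05,0.5],"rot":[0,0,0],"grip":0.4},{"offset":[0,0.15,0.65],"rot":[0,0,0],"grip":0.4},{"offset":[0,0.25,0.75],"rot":[0,0,0],"grip":0.4},{"offset":[0,0.35,0.8],"rot":[0,0,0],"grip":0.4},{"offset":[0,0.45,0.8],"rot":[0,0,0],"grip":0.4}]'
python3 - <<'E'
from h import *
_,a=snap('top','t8.png'); _,b=snap('scene','s8.png')
a=cv2.resize(a[130:320,190:430],(500,396),interpolation=cv2.INTER_CUBIC)
b=cv2.resize(b[180:340,240:420],(300,267),interpolation=cv2.INTER_CUBIC)
c=np.zeros((396,800,3),np.uint8); c[:,:500]=a; c[:267,500:]=b
cv2.imwrite('pics/v8.png',c)
E
```

```text
t: 42.73
tcp_pos: [0.656, 0.2067, 0.1753]
tcp_rot: [-2.222, -2.221, -0.0]
ft_force: [-0.2, 0.2, 0.5]
grip_width: 0.0514
gripper_force: 0.0
t: 43.4
tcp_pos: [0.6565, 0.2975, 0.3407]
tcp_rot: [2.22, 2.218, 0.012]
ft_force: [0.8, -0.4, 1.2]
grip_width: 0.0511
gripper_force: 0.0
```

View pics/v8.png

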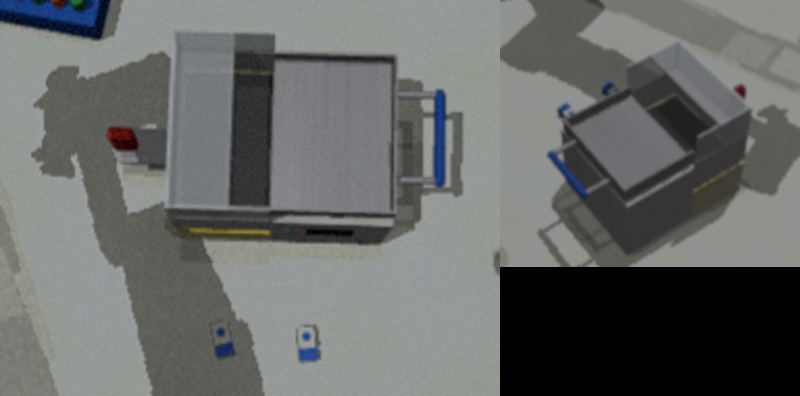

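```bash
python3 - <<'E'
import cv2,numpy as np
for f in('top0','t7','t8'):
    im=cv2.imread(f'pics/{f}.png').astype(int);b,g,r=im[...,0],im[...,1],im[...,2]
    m=(r>1.15*g)&(r>1.15*b)
    h=m[140:245,270:325].sum(); s=(r>1.6*g)&(r>1.6*b)&(r>70); s[:185]=0;s[210:]=0;s[:,:230]=0;s[:,270:]=0
    y,x=np.nonzero(s); print(f,h,len(x),x.mean() if len(x) else None,y.mean() if len(y) else None)
E
```

```text
top0 13 64 247.0 193.578125
t7 546 0 None None
t8 5 61 247.0327868852459 193.45901639344262
```

```bash
python3 - <<'E'
from h import *
for f in('top0','t8'):
    im=cv2.imread(f'pics/{f}.png');b,g,rr=[im[:,:,i].astype(int) for i in range(3)]
    m=((rr>1.5*g)&(rr>1.5*b)&(rr>60)).astype(np.uint8)
    n,l,st,c=cv2.connectedComponentsWithStats(m); print(f,[(int(st[i][4]),c[i].round().astype(int).tolist()) for i in range(1,n) if st[i][4]>8])
    m=((b>1.4*rr)&(b>70)).astype(np.uint8); n,l,st,c=cv2.connectedComponentsWithStats(m); print('blue',[(int(st[i][4]),c[i].round(1).tolist()) for i in range(1,n) if 8<st[i][4]<80])
E
```

```text
top0 [(37, [181, 101]), (5489, [588, 140]), (38, [201, 104]), (731, [32, 125]), (37, [221, 108]), (39, [188, 112]), (37, [208, 115]), (37, [176, 119]), (39, [228, 119]), (39, [196, 123]), (38, [216, 127]), (64, [247, 194]), (13, [136, 285]), (13, [258, 286]), (57, [139, 293]), (14, [449, 290]), (13, [219, 291]), (55, [254, 294]), (13, [174, 294]), (13, [368, 297]), (55, [220, 300]), (64, [448, 299]), (56, [178, 302]), (55, [368, 305]), (2353, [56, 358])]
blue [(19, [185.3, 107.9]), (21, [195.9, 110.0]), (17, [205.6, 111.5]), (24, [215.7, 113.3]), (21, [225.3, 115.1]), (23, [183.7, 117.4]), (21, [193.3, 119.0]), (23, [203.5, 120.9]), (20, [213.0, 122.8]), (24, [223.0, 125.0]), (13, [295.5, 288.8]), (14, [336.5, 291.0]), (57, [297.6, 297.5]), (56, [337.6, 299.6])]
t8 [(5545, [587, 141]), (36, [181, 101]), (41, [201, 105]), (39, [221, 108]), (40, [189, 112]), (41, [209, 116]), (39, [176, 119]), (41, [228, 120]), (39, [196, 123]), (42, [216, 127]), (62, [39, 140]), (64, [247, 194]), (274, [516, 275]), (1727, [48, 360])]
blue [(29, [215.6, 113.4]), (28, [183.7, 117.4]), (23, [193.2, 118.9]), (30, [203.7, 121.2]), (12, [295.6, 288.8]), (14, [336.5, 291.0]), (55, [297.5, 297.4]), (56, [337.6, 299.6]), (14, [134.2, 381.1]), (15, [138.5, 384.1]), (17, [145.1, 423.4]), (10, [293.4, 453.6]), (13, [303.0, 456.5])]
```

No red-banded cartridge is left on the bench, the blue-banded ones haven't moved, and the slide is home. I'll hand in.

```bash
python3 -c "
from rig import r
print(r.hand_in())"
```

```text
the job is handed in; nothing more can be done
None
```

All six used cartridges went from the bench onto the tray, were tipped into the hopper and dropped into the bin; the hopper looks empty afterwards, though I did not view them on the bin floor. The tray is flat, the slide is back home, the two unused cartridges have not moved, and the job is handed in.

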